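Weigh two bolt tins by hand and load the heavier

ROBOT

A 6-joint arm with a two-finger parallel gripper is mounted at the origin on the work surface. World frame = base frame: x ahead of the robot, y to its left, z up, the work surface at z = 0. Lengths are in mm, angles in rad, forces in N, time in s.
With the tool pointing down it reaches from about 400 to 925 mm from the base axis. Payload 12.5 kg.
Tool frame: the origin (TCP) lies on the centre line of the jaws, within the pads' length; the fingertips stand 19 mm ahead of it and the grasp point (between the pads) is the TCP; z points along the fingers, y is the line along which they close (so a half turn about z gives the same grasp; the last joint's range is limited). The gripper opens to 95 mm and grips with 3 to 60 N. Pads are 20 mm wide; open, the fingers measure 119 mm over their backs; the gripper's body (75 mm by 180 mm) begins 59 mm behind the grasp point.
Start: joints at [1.015, 0.491, 1.559, -0, 1.092, -0.106], TCP at [271.727, 562.858, 233.661] pointing down, gripper open.
Joint ranges: [-3.1, 3.1], [-0.84, 2.19], [0.05, 2.79], [-1.13, 4.28], [0.06, 2.93], [-2.69, 2.69]. Speed limits (rad/s): [2.22, 2.22, 2.79, 3.14, 3.14, 3.14].

INTERFACE

Orientations are given as [roll, pitch, yaw] about the fixed x, y, z axes, in that order (R = Rz(yaw) Ry(pitch) Rx(roll)).
In Python, from cell import state, read_camera, job_done gives the robot as it stands.
- The arm moves only by the tool arm_command, never from a script. Its argument "deltas" is a list of rows, each an object of numbers: "dx", "dy", "dz": the shift along the world's x, y, z in m; "yaw": the turn about the world's z in degrees. In form: [{"dx": .., "dy": .., "dz": .., "yaw": ..}, ...]. A call has 1 to 20 rows; each row shifts and turns the commanded pose from where the row before left it; what a row does not reach is not made up. A row lasts 1/10 s, in which the tool goes at most 50 mm and 8.59 degrees, less where a joint would pass 70% of its speed; a pose out of reach is approached as far as the arm can. A call with a gripper value outside its range is refused whole. "gripper" is the finger opening in m, from 0 to 0.0951, set as the call begins (left out, the last holds). The fingers move at their own pace and stop on an object; the grip force is fixed at half the most. Time passes only in rows, so rows that do not move let the fingers close. It gives the time, the measured TCP pose, the force, the opening and the grip force at its end, in the units of the state.
- state(): the state, without advancing time (a new reading comes with each control period).
- read_camera(name): name is "side" or "top" or "wrist"; returns a dict with "color" (480x640x3 uint8, red, green, blue), "range_z" (480x640 float32, mm along the optical axis (not along the pixel's ray), 0 where there is no reading), "fx", "fy", "cx", "cy" (pixels), "extrinsics" (4x4, takes a point from camera to world coordinates). Camera axes: x right, y up, looking along -z (the intrinsics and any distortion apply to the point x, -y, -z); pixel columns grow to the right and rows downward; lengths in mm; the calibration is good to about 2 mm. A picture is of the moment at which its call begins.
- job_done(): hands the job in; it is judged then, once.
The state is a dict: "t": time; "joints": joint angles; "qvel": joint speeds; "tau": joint torques, N m; "eef_pos": TCP position; "tcp_rot": TCP orientation; "ft_force": force on the tool from outside, world axes, zero at the start; "moment": the same for the moment, N m; "opening": opening from 0.0 (shut) to 1.0 (fully open); "grip_force": force on a finger pad.
Only numpy, scipy, OpenCV 4.12 (cv2) and the standard library are available. Lean on these libraries where they do the work, as an engineer would, in place of code of your own. Each camera call takes 0.05 s, during which the arm holds its last target. There are 200 camera calls.

TASK

Two closed tins stand on the fitting shelf: lift the blue-lidded tin clear of the counter, set it down gently, then lift the green-lidded one, and feel which is heavier. Stand the heavier tin upright in the blue loading bay and use it to push the stiff orange follower fully home against its stop and hold it pressed there for a moment (10 to 20 N is right, 30 N is too much); leave the lighter tin standing upright on the counter clear of the bay, and leave the other things alone.

Things in the scene. Friction and masses are not known exactly. Their poses are not given: they have to be found in the camera images.
- tin_blue_center (a point): centre (half-way up) of the closed square steel tin with the blue lid, 56 x 56 x 90 mm tall, z up, x and y square to its sides (same every quarter turn). It stands on the counter. An unseen bolt pack, free to shift 2 mm inside, makes it 500 to 660 g or 230 to 280 g in all; the tins always differ and which is heavier changes each time
- tin_green_center (a point): centre (half-way up) of the closed square steel tin with the green lid, 56 x 56 x 90 mm tall, z up, x and y square to its sides (same every quarter turn). It stands on the counter. An unseen bolt pack, free to shift 2 mm inside, makes it 500 to 660 g or 230 to 280 g in all; the tins always differ and which is heavier changes each time
- tin_blue: the blue-lidded tin as a body, origin at the centre of its underside
- tin_green: the green-lidded tin as a body, origin at the centre of its underside
- bay: fixed loading bay. Origin on the counter under the middle of the channel mouth; +x points into the channel (push direction, away from the robot), z up. Floor plate 5 mm thick, x -110 to 130 mm, 120 mm wide. Two blue rails, x 0 to 100 mm, tops 30 mm above the counter, inner faces at y +-31 mm; flared lips widen the mouth to 92 mm at x -30 mm. End block 55 mm high at x 100 to 125 mm
- bay_stand (a point): point on top of the bay's floor plate (5 mm above the counter) 65 mm before the channel mouth, on its centre line: open on all sides, so a tin can be stood here square to the bay and slid along the bay's +x into the channel
- follower (a joint): travel (m) of the orange upright plate across the channel, 52 mm wide, top 57 mm above the counter. Slides along the bay's +x with 6 N of drag, stays where left; starts 0 to 0.008, home on its hard stop at 0.030 (counts above 0.027). Front face at travel 0 is 14 to 50 mm past the mouth, unmeasured: feel for the stop and hold 10 to 20 N there a moment; over 30 N from a tin damages it
- table: the white laminate counter top, z = 0
- caliper: steel dial caliper, 230 mm long, lying flat at the back left; leave alone
- bolt_cap: red polymer bolt cap, 38 mm across, 19 mm high, near the robot on the left; leave alone
- tap_wrench: stainless tap wrench, 190 mm long, 20 mm high, at the back right; leave alone
- honing_stone: grey honing stone 150 x 50 x 24 mm, lying near the robot; leave alone
- stone_handle: red curling stone handle, 160 mm long, 66 mm high, on the left; leave alone
- washer: thick brass washer, 40 mm across, 8 mm high, behind on the right; leave alone

How it is judged (in metres and radians):
On the way, in this order (a step that is already met when the one before it is completed fails the run):
1. the blue-lidded tin is lifted at least 25 mm clear of the counter (height (world z) of tin_blue_center above 0.07 m), for 0.2 s.
2. then the green-lidded tin is lifted at least 25 mm clear (height (world z) of tin_green_center above 0.07 m), for 0.2 s.
3. then a tin presses the follower home on its stop with at least 8 N (((value of joint follower above 0.027 m and contact force between tin_blue and follower above 8 N) or (value of joint follower above 0.027 m and contact force between tin_green and follower above 8 N))), for 0.1 s.
At the end, for the whole second after the job is handed in: Heavier tin released, at rest, upright (0.08 rad) on the bay floor, within 6 mm of the channel centre line, centre 8 to 60 mm past the mouth; follower travel above 0.027; lighter tin at rest upright on the counter, centre over 90 mm from the bay origin (((x of tin_blue_center in the frame of bay between 0.008 and 0.06 m and y of tin_blue_center in the frame of bay between -0.006 and 0.006 m and height (world z) of tin_blue_center between 0.045 and 0.055 m and angle between each of tin_blue_center, tin_green_center's own z axis and vertical below 0.08 rad and contact force between tin_blue and bay above 3.8 N and value of joint follower above 0.027 m and linear speed of each of tin_blue, tin_green below 0.02 m/s and height (world z) of tin_green_center between 0.041 and 0.049 m and horizontal distance between tin_green_center and bay above 0.09 m) or (x of tin_green_center in the frame of bay between 0.008 and 0.06 m and y of tin_green_center in the frame of bay between -0.006 and 0.006 m and height (world z) of tin_green_center between 0.045 and 0.055 m and angle between each of tin_green_center, tin_blue_center's own z axis and vertical below 0.08 rad and contact force between tin_green and bay above 3.8 N and value of joint follower above 0.027 m and linear speed of each of tin_green, tin_blue below 0.02 m/s and height (world z) of tin_blue_center between 0.041 and 0.049 m and horizontal distance between tin_blue_center and bay above 0.09 m))); the robot touches nothing.
It fails at once if a tin presses the follower with more than 30 N (contact force between any of tin_blue, tin_green and follower above 30 N).
It fails at once if a tin is dropped or slammed (more than 120 N of impact on the counter or the bay) (contact force between any of tin_blue, tin_green and table above 120 N or contact force between any of tin_blue, tin_green and bay above 120 N).
It fails at once if a tin tips over (angle between any of tin_blue_center, tin_green_center's own z axis and vertical above 0.6 rad).
It fails at once if a bystander is moved more than 20 mm (distance of any of caliper, bolt_cap, tap_wrench, honing_stone, stone_handle, washer from where it was at the start of the episode above 0.02 m).
It also fails if it takes over 72 s, if anything falls off the work surface, if the arm or the gripper's body presses on something with over 40 N, if the wrist force passes 120 N, or if a joint passes its speed limit or range.

## Working session

There is one attempt and no reset: what is moved stays moved. The work goes in short steps, Python scripts to look and compute and a tool call to move; the robot and the scene stay as the last step left them, time stands still between calls to the robot, and variables do not carry over. Pictures are saved under pics/ and viewed, at most 10 in all, crops included, and the job is handed in when it is done.

Besides the shell and the picture viewer there is one more tool, called after "Call:" as name([rows], argument=value, ...), one row to a line, values as JSON. arm_command: Moves the arm, as the interface text tells. Its arguments: {"type":"object","properties":{"deltas":{"type":"array"},"gripper":{"type":"number"}},"required":["deltas"]}

```bash
mkdir -p pics
python3 - <<'E'
from cell import *
import cv2,numpy as np
for n in("top","side"):
    c=read_camera(n); cv2.imwrite(f"pics/{n}0.png",c["color"][:,:,::-1]); np.savez(f"{n}0.npz",**c)
    print(n,c["fx"],c["cx"],c["cy"],c["extrinsics"].round(3).tolist() if hasattr(c["extrinsics"],'round') else c["extrinsics"],[k for k in c])
print(state())
E
```

```text
top 518.4251483891819 323.82784492765643 239.66237843591412 [[0.023, 0.99, -0.138, 398.443], [-0.999, 0.019, -0.032, 55.332], [-0.029, 0.139, 0.99, 1132.119], [0.0, 0.0, 0.0, 1.0]] ['color', 'range_z', 'fx', 'fy', 'cx', 'cy', 'extrinsics']
side 573.9345634671328 315.3396975243485 248.4255647784899 [[-0.934, 0.262, -0.242, 156.659], [-0.356, -0.684, 0.637, 1071.183], [0.002, 0.681, 0.732, 1232.776], [0.0, 0.0, 0.0, 1.0]] ['color', 'range_z', 'fx', 'fy', 'cx', 'cy', 'extrinsics']
{'t': 0.1, 'joints': array([ 1.01541934e+00,  4.91496386e-01,  1.55939513e+00, -2.08536195e-06,
        1.09169933e+00, -1.05592653e-01]), 'qvel': array([-0.00068927, -0.00287055, -0.00303403,  0.00118275,  0.0001853 ,
       -0.00038338]), 'tau': array([ 2.10965103e-03, -6.13625908e+01, -2.58600730e+01,  6.93400344e-02,
        4.71233076e-02, -9.46708337e-05]), 'eef_pos': array([271.60231665, 562.67956893, 233.11969308]), 'tcp_rot': array([-3.14059983e+00, -1.03366586e-04,  2.69180923e+00]), 'ft_force': array([0.43863127, 0.87729103, 0.57853024]), 'moment': array([-0.00570504,  0.0137055 , -0.0104497 ]), 'grip_force': 0.0, 'opening': 1.0001412320167629}
```

View pics/top0.png

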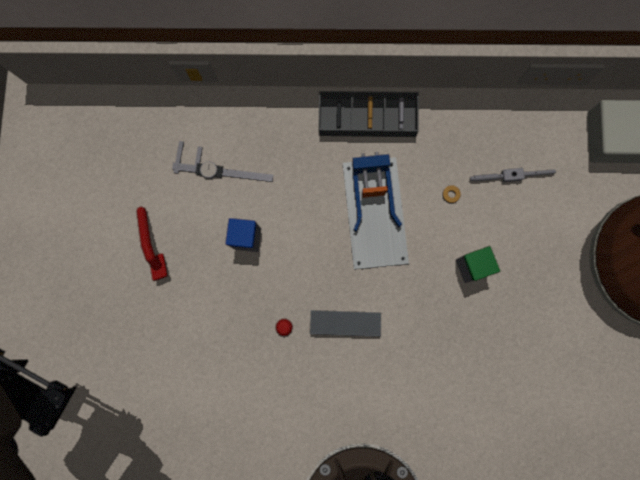

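View pics/side0.png

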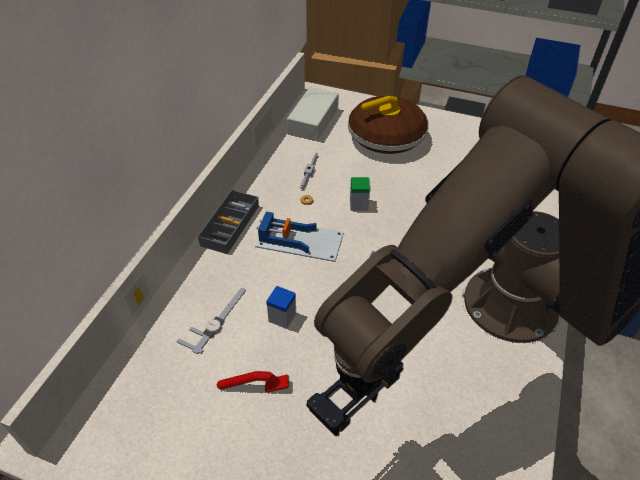

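Top view: blue lid at (241,234), green lid at (482,263), bay plate around (376,213) opening downward in the image, orange follower at (375,192). The side view shows the arm clear of both tins.

```bash
cat > h.py <<'E'
import numpy as np,cv2
def cloud(c):
    v,u=np.mgrid[0:480,0:640]; z=c["range_z"]
    p=np.stack([(u-c["cx"])/c["fx"]*z,-(v-c["cy"])/c["fy"]*z,-z,np.ones_like(z)],-1)
    return (p@np.asarray(c["extrinsics"]).T)[...,:3]
def onplane(c,uv,h):
    uv=np.atleast_2d(uv).astype(float);E=np.asarray(c["extrinsics"])
    d=np.c_[(uv[:,0]-c["cx"])/c["fx"],-(uv[:,1]-c["cy"])/c["fy"],-np.ones(len(uv))]@E[:3,:3].T
    return E[:3,3]+d*((h-E[2,3])/d[:,2])[:,None]
def mask(c,name,vmin=60):
    h=cv2.cvtColor(c["color"],cv2.COLOR_RGB2HSV);H,S,V=h[...,0],h[...,1],h[...,2]
    lo,hi={"blue":(100,130),"green":(45,85),"orange":(5,18)}[name]
    return (H>=lo)&(H<=hi)&(S>130)&(V>vmin)
def rect(pts):
    (c,s,a)=cv2.minAreaRect(np.asarray(pts,np.float32)[:,:2]); return np.round(c,1),np.round(s,1),round(a,2)
E
python3 - <<'E'
from h import *
c=dict(np.load("top0.npz")); P=cloud(c)
for n,(u,v) in {"blue":(241,234),"green":(482,263)}.items():
    m=mask(c,n); w=np.zeros_like(m); w[v-25:v+25,u-25:u+25]=1; m&=w
    m&=P[...,2]>80
    v,u=np.nonzero(m); print(n,m.sum(),rect(onplane(c,np.c_[u,v],90)),rect(P[m]),np.median(P[m],0))
m=mask(c,"blue"); w=np.zeros_like(m); w[145:240,345:410]=1; m&=w
z=P[...,2]
for lo,hi in((20,36),(45,62)):
    q=m&(z>lo)&(z<hi); v,u=np.nonzero(q); 
    if len(u): print("bay",lo,q.sum(),rect(onplane(c,np.c_[u,v],(lo+hi)/2)),np.median(z[q]))
# white plate
g=c["color"].astype(int); w[:]=0; w[145:275,335:415]=1
print(g[250,380],g[250,330],P[250,380],P[250,330])
q=w&(z>2)&(z<9)&(g.min(-1)>g[250,380].min()-25)
print([tuple(onplane(c,(u,v),5)[0].round(1)) for u,v in((360,263),(403,260))])
cv2.imwrite("pics/c1.png",cv2.resize(c["color"][145:280,340:415,::-1],None,fx=4.4,fy=4.4,interpolation=cv2.INTER_CUBIC))
E
```

```text
Traceback (most recent call last):
  File "h.py", line 15, in rect
    (c,s,a)=cv2.minAreaRect(np.asarray(pts,np.float32)[:,:2]); return np.round(c,1),np.round(s,1),round(a,2)
            ~~~~~~~~~~~~~~~^^^^^^^^^^^^^^^^^^^^^^^^^^^^^^^^^^
cv2.error: OpenCV(4.12.0) /io/opencv/modules/imgproc/src/convhull.cpp:143: error: (-215:Assertion failed) total >= 0 && (depth == CV_32F || depth == CV_32S) in function 'convexHull'
```

```bash
sed -i 's/np.asarray(pts,np.float32)\[:,:2\]/np.ascontiguousarray(np.asarray(pts)[:,:2],np.float32)/' h.py
cat > m.py <<'E'
from h import *
c=dict(np.load("top0.npz")); P=cloud(c)
for n,(u,v) in {"blue":(241,234),"green":(482,263)}.items():
    m=mask(c,n); w=np.zeros_like(m); w[v-25:v+25,u-25:u+25]=1; m&=w
    m&=P[...,2]>80
    v,u=np.nonzero(m); print(n,m.sum(),rect(onplane(c,np.c_[u,v],90)),rect(P[m]),np.median(P[m],0))
m=mask(c,"blue"); w=np.zeros_like(m); w[145:240,345:410]=1; m&=w
z=P[...,2]
for lo,hi in((20,36),(45,62)):
    q=m&(z>lo)&(z<hi); v,u=np.nonzero(q); 
    if len(u): print("bay",lo,q.sum(),rect(onplane(c,np.c_[u,v],(lo+hi)/2)),np.median(z[q]))
print([tuple(onplane(c,(u,v),5)[0].round(1)) for u,v in((360,263),(403,260))])
cv2.imwrite("pics/c1.png",cv2.resize(c["color"][145:280,340:415,::-1],None,fx=4.4,fy=4.4,interpolation=cv2.INTER_CUBIC))
E
python3 m.py
```

```text
blue 699 (array([554.9, 260.1]), array([55. , 54.4]), 84.86) (array([499.9, 164.1]), array([289.8,  67.7]), 60.13) [554.78625689 259.93827412  89.4249935 ]
green 690 (array([ 502.8, -228. ]), array([52.3, 52.7]), 21.65) (array([ 502.8, -227.8]), array([52.4, 54.3]), 21.88) [ 502.77860811 -228.05968734   89.73983518]
bay 20 328 (array([642.7, -17.2]), array([121.5,  97.6]), 6.46) 29.356639686850713
bay 45 351 (array([720.8,  -6. ]), array([22.2, 76.9]), 7.4) 54.23853800208849
[(np.float64(506.0), np.float64(11.9), np.float64(5.0)), (np.float64(514.4), np.float64(-81.4), np.float64(5.0))]
```

View pics/c1.png

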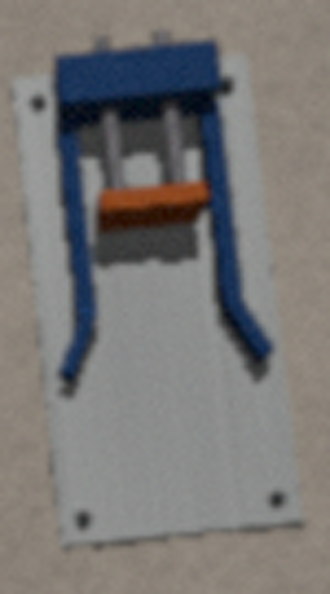

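The crop shows the bay plate with rails, the lip mouth at the bottom, and the orange follower at about (153,200) near the far block. Bay yaw is about +7°, origin near (609,-20). Now I'll go above the blue tin, closing line along its side.

Call:
arm_command([
  {"dx": 0.01, "dy": -0.011, "yaw": 1.5},
  {"dx": 0.021, "dy": -0.022, "yaw": 1.5},
  {"dx": 0.021, "dy": -0.022, "yaw": 1.5},
  {"dx": 0.021, "dy": -0.022, "yaw": 1.5},
  {"dx": 0.021, "dy": -0.022, "yaw": 1.5},
  {"dx": 0.021, "dy": -0.022, "yaw": 1.5},
  {"dx": 0.021, "dy": -0.023, "yaw": 1.5},
  {"dx": 0.021, "dy": -0.023, "yaw": 1.5},
  {"dx": 0.021, "dy": -0.023, "yaw": 1.5},
  {"dx": 0.021, "dy": -0.023, "yaw": 1.5},
  {"dx": 0.021, "dy": -0.023, "yaw": 1.5},
  {"dx": 0.021, "dy": -0.023, "yaw": 1.5},
  {"dx": 0.021, "dy": -0.023, "yaw": 1.5},
  {"dx": 0.021, "dy": -0.02, "yaw": 1.2},
  {"dx": 0, "dy": 0},
  {"dx": 0, "dy": 0},
], gripper=0.095)

```text
$.deltas[0]: bad value
```

Run:
```python
from cell import *
from h import *
c=read_camera("wrist"); np.savez("w1.npz",**c); cv2.imwrite("pics/w1.png",c["color"][:,:,::-1])
s=state(); print(s["t"],s["eef_pos"],np.degrees(s["tcp_rot"]),s["ft_force"],s["joints"])
P=cloud(c); m=mask(c,"blue",40); q=m&(P[...,2]>80)&(P[...,2]<100); v,u=np.nonzero(q); print(q.sum())
if len(u): print(rect(onplane(c,np.c_[u,v],90)))
```

```text
0.15 [271.61038892 562.71471928 233.19245651] [-1.79952509e+02 -5.15079885e-03  1.54231966e+02] [ 0.39494851  0.24367292 -0.36407951] [ 1.01543656e+00  4.91418601e-01  1.55932418e+00  2.26659031e-06
  1.09168361e+00 -1.05623812e-01]
0
```

View pics/w1.png

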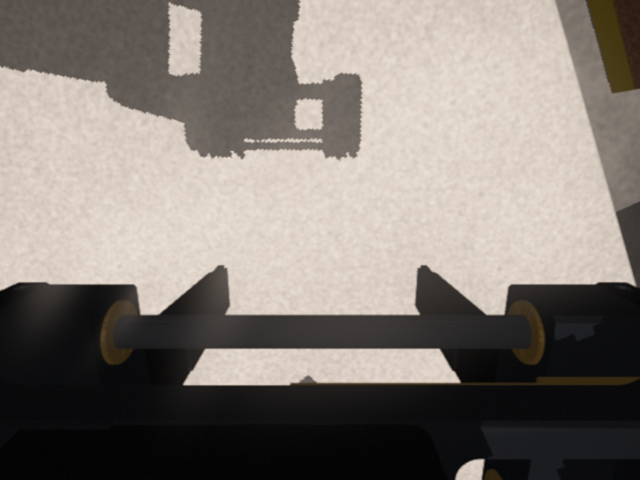

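The move was refused, most likely because each row needs all four keys. The wrist picture shows only bare counter between the fingers (tips near (222,270) and (422,270)). I'll resend it with full rows.

Call:
arm_command([
  {"dx": 0.01, "dy": -0.011, "dz": 0, "yaw": 1.5},
  {"dx": 0.021, "dy": -0.022, "dz": 0, "yaw": 1.5},
  {"dx": 0.021, "dy": -0.022, "dz": 0, "yaw": 1.5},
  {"dx": 0.021, "dy": -0.022, "dz": 0, "yaw": 1.5},
  {"dx": 0.021, "dy": -0.022, "dz": 0, "yaw": 1.5},
  {"dx": 0.021, "dy": -0.022, "dz": 0, "yaw": 1.5},
  {"dx": 0.021, "dy": -0.023, "dz": 0, "yaw": 1.5},
  {"dx": 0.021, "dy": -0.023, "dz": 0, "yaw": 1.5},
  {"dx": 0.021, "dy": -0.023, "dz": 0, "yaw": 1.5},
  {"dx": 0.021, "dy": -0.023, "dz": 0, "yaw": 1.5},
  {"dx": 0.021, "dy": -0.023, "dz": 0, "yaw": 1.5},
  {"dx": 0.021, "dy": -0.023, "dz": 0, "yaw": 1.5},
  {"dx": 0.021, "dy": -0.023, "dz": 0, "yaw": 1.5},
  {"dx": 0.021, "dy": -0.02, "dz": 0, "yaw": 1.2},
  {"dx": 0, "dy": 0, "dz": 0, "yaw": 0},
  {"dx": 0, "dy": 0, "dz": 0, "yaw": 0},
], gripper=0.095)

```text
t: 1.75
eef_pos: [554.7, 260.6, 233.3]
tcp_rot: [-3.141, -0.001, 3.052]
ft_force: [-0.0, 0.1, 0.1]
opening: 1.0
grip_force: 0.0
```

```bash
cat > look.py <<'E'
import sys
from cell import *
from h import *
n,col=sys.argv[1:3]
c=read_camera("wrist"); np.savez(n+".npz",**c); cv2.imwrite(f"pics/{n}.png",c["color"][:,:,::-1])
s=state(); print(s["t"],s["eef_pos"],np.degrees(s["tcp_rot"]),s["ft_force"],s["joints"])
P=cloud(c); m=mask(c,col,40); q=m&(P[...,2]>80)&(P[...,2]<100); v,u=np.nonzero(q); print(q.sum())
if len(u): print(u.min(),u.max(),v.min(),v.max(),rect(onplane(c,np.c_[u,v],90)))
E
python3 look.py w2 blue
```

```text
1.8 [554.25877912 261.07873637 233.43611532] [-1.79998930e+02 -3.80421002e-02  1.74898500e+02] [-0.44020017 -0.61161175  0.02056804] [ 3.32337296e-01  4.73680984e-01  1.59042746e+00  2.88883540e-04
  1.07809775e+00 -1.14955779e+00]
3976
292 355 199 261 (array([555.2, 262.1]), array([53.8, 53.6]), 84.78)
```

The wrist view agrees with the top view to within 2 mm. Descend, grip, settle.

Call:
arm_command([
  {"dx": 0, "dy": 0, "dz": -0.03, "yaw": 0},
  {"dx": 0, "dy": 0, "dz": -0.04, "yaw": 0},
  {"dx": 0, "dy": 0, "dz": -0.04, "yaw": 0},
  {"dx": 0, "dy": 0, "dz": -0.035, "yaw": 0},
  {"dx": 0, "dy": 0, "dz": -0.02, "yaw": 0},
  {"dx": 0, "dy": 0, "dz": -0.01, "yaw": 0},
  {"dx": 0, "dy": 0, "dz": -0.003, "yaw": 0},
  {"dx": 0, "dy": 0, "dz": 0, "yaw": 0},
], gripper=0.095)

```text
t: 2.6
eef_pos: [554.7, 261.4, 56.2]
tcp_rot: [3.141, 0.001, 3.054]
ft_force: [-0.2, 0.2, 0.2]
opening: 0.998
grip_force: 0.0
```

Call:
arm_command([
  {"dx": 0, "dy": 0, "dz": 0, "yaw": 0},
  {"dx": 0, "dy": 0, "dz": 0, "yaw": 0},
  {"dx": 0, "dy": 0, "dz": 0, "yaw": 0},
  {"dx": 0, "dy": 0, "dz": 0, "yaw": 0},
  {"dx": 0, "dy": 0, "dz": 0, "yaw": 0},
  {"dx": 0, "dy": 0, "dz": 0, "yaw": 0},
  {"dx": 0, "dy": 0, "dz": 0, "yaw": 0},
  {"dx": 0, "dy": 0, "dz": 0, "yaw": 0},
  {"dx": 0, "dy": 0, "dz": 0, "yaw": 0},
  {"dx": 0, "dy": 0, "dz": 0, "yaw": 0},
], gripper=0.04)

```text
t: 3.6
eef_pos: [554.9, 261.0, 55.9]
tcp_rot: [3.141, 0.001, 3.053]
ft_force: [0.6, 3.4, 3.9]
opening: 0.588
grip_force: 30.0
```

Call:
arm_command([
  {"dx": 0, "dy": 0, "dz": 0.005, "yaw": 0},
  {"dx": 0, "dy": 0, "dz": 0.01, "yaw": 0},
  {"dx": 0, "dy": 0, "dz": 0.015, "yaw": 0},
  {"dx": 0, "dy": 0, "dz": 0.015, "yaw": 0},
  {"dx": 0, "dy": 0, "dz": 0.01, "yaw": 0},
  {"dx": 0, "dy": 0, "dz": 0.005, "yaw": 0},
  {"dx": 0, "dy": 0, "dz": 0, "yaw": 0},
  {"dx": 0, "dy": 0, "dz": 0, "yaw": 0},
  {"dx": 0, "dy": 0, "dz": 0, "yaw": 0},
  {"dx": 0, "dy": 0, "dz": 0, "yaw": 0},
  {"dx": 0, "dy": 0, "dz": 0, "yaw": 0},
  {"dx": 0, "dy": 0, "dz": 0, "yaw": 0},
])

```text
t: 4.8
eef_pos: [554.7, 260.8, 115.4]
tcp_rot: [-3.142, -0.0, 3.053]
ft_force: [0.3, 0.6, -6.1]
opening: 0.589
grip_force: 30.0
```

Call:
arm_command([
  {"dx": 0, "dy": 0, "dz": 0, "yaw": 0},
  {"dx": 0, "dy": 0, "dz": 0, "yaw": 0},
])

```text
t: 5.0
eef_pos: [554.7, 260.9, 115.6]
tcp_rot: [3.141, -0.0, 3.053]
ft_force: [0.1, -0.3, -5.8]
opening: 0.583
grip_force: 30.0
```

The blue tin weighs about 5.9 N (about 600 g), so it looks like the heavy one. Set it down gently.

Call:
arm_command([
  {"dx": 0, "dy": 0, "dz": -0.01, "yaw": 0},
  {"dx": 0, "dy": 0, "dz": -0.015, "yaw": 0},
  {"dx": 0, "dy": 0, "dz": -0.015, "yaw": 0},
  {"dx": 0, "dy": 0, "dz": -0.01, "yaw": 0},
  {"dx": 0, "dy": 0, "dz": -0.004, "yaw": 0},
  {"dx": 0, "dy": 0, "dz": -0.002, "yaw": 0},
  {"dx": 0, "dy": 0, "dz": -0.002, "yaw": 0},
  {"dx": 0, "dy": 0, "dz": -0.001, "yaw": 0},
  {"dx": 0, "dy": 0, "dz": -0.0005, "yaw": 0},
  {"dx": 0, "dy": 0, "dz": 0, "yaw": 0},
  {"dx": 0, "dy": 0, "dz": 0, "yaw": 0},
])

```text
t: 6.1
eef_pos: [554.8, 260.9, 56.4]
tcp_rot: [3.141, 0.0, 3.053]
ft_force: [0.1, 0.5, -6.0]
opening: 0.589
grip_force: 30.0
```

Still hanging about 0.5 mm up. I'll go down the last bit, then release and rise.

Call:
arm_command([
  {"dx": 0, "dy": 0, "dz": -0.0005, "yaw": 0},
  {"dx": 0, "dy": 0, "dz": -0.0005, "yaw": 0},
  {"dx": 0, "dy": 0, "dz": 0, "yaw": 0},
  {"dx": 0, "dy": 0, "dz": 0, "yaw": 0},
])

```text
t: 6.5
eef_pos: [554.8, 260.9, 55.9]
tcp_rot: [3.141, 0.001, 3.053]
ft_force: [-2.8, -0.8, 6.5]
opening: 0.586
grip_force: 30.0
```

Call:
arm_command([
  {"dx": 0, "dy": 0, "dz": 0, "yaw": 0},
  {"dx": 0, "dy": 0, "dz": 0, "yaw": 0},
  {"dx": 0, "dy": 0, "dz": 0, "yaw": 0},
  {"dx": 0, "dy": 0, "dz": 0, "yaw": 0},
  {"dx": 0, "dy": 0, "dz": 0, "yaw": 0},
  {"dx": 0, "dy": 0, "dz": 0, "yaw": 0},
  {"dx": 0, "dy": 0, "dz": 0.02, "yaw": 0},
  {"dx": 0, "dy": 0, "dz": 0.035, "yaw": 0},
  {"dx": 0, "dy": 0, "dz": 0.04, "yaw": 0},
  {"dx": 0, "dy": 0, "dz": 0.04, "yaw": 0},
  {"dx": 0, "dy": 0, "dz": 0.03, "yaw": 0},
  {"dx": 0, "dy": 0, "dz": 0.01, "yaw": 0},
], gripper=0.095)

```text
t: 7.7
eef_pos: [555.5, 261.1, 233.5]
tcp_rot: [3.14, 0.004, 3.053]
ft_force: [-0.2, -1.1, 0.5]
opening: 0.998
grip_force: 0.0
```

Call:
arm_command([
  {"dx": 0.003, "dy": -0.02, "dz": 0, "yaw": 1},
  {"dx": 0.003, "dy": -0.035, "dz": 0, "yaw": 1.7},
  {"dx": 0.003, "dy": -0.035, "dz": 0, "yaw": 1.8},
  {"dx": 0.003, "dy": -0.035, "dz": 0, "yaw": 1.8},
  {"dx": 0.003, "dy": -0.035, "dz": 0, "yaw": 1.8},
  {"dx": 0.003, "dy": -0.035, "dz": 0, "yaw": 1.8},
  {"dx": 0.003, "dy": -0.035, "dz": 0, "yaw": 1.7},
  {"dx": 0.003, "dy": -0.03, "dz": 0, "yaw": 0},
  {"dx": 0.003, "dy": -0.02, "dz": 0, "yaw": 0},
  {"dx": 0, "dy": 0, "dz": 0, "yaw": 0},
  {"dx": 0, "dy": 0, "dz": 0, "yaw": 0},
])

```text
t: 8.8
eef_pos: [581.4, -19.0, 229.3]
tcp_rot: [3.141, -0.001, -3.029]
ft_force: [-0.0, 0.1, 0.1]
opening: 1.005
grip_force: 0.0
```

```bash
python3 look.py w3 blue
```

```text
8.85 [581.41567525 -18.51777532 229.53286638] [ 1.79969248e+02 -5.80078737e-02 -1.73469185e+02] [-0.67440979  0.03033983  0.26381539] [-1.45482338e-01  4.33930749e-01  1.67215059e+00  3.00929446e-04
  1.03662758e+00 -1.83041598e+00]
1254
605 639 201 267 (array([559.2, 230.3]), array([58.3, 28.1]), 18.83)
```

View pics/w3.png

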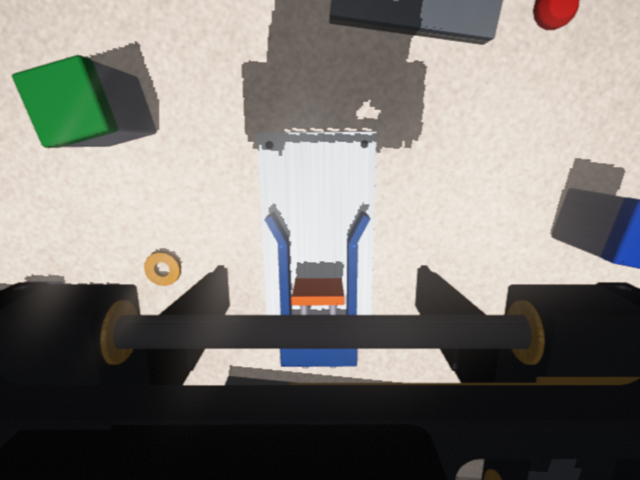

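The wrist view shows the bay end-on: rails at u≈284 and 352 (v 240–310), plate front screws at (269,145) and (364,144), follower at (318,290), and green lid at (65,100). Next I fit the bay frame and the green tin from it.

Run:
```python
from h import *
c=dict(np.load("w3.npz")); m=mask(c,"blue",40)
mid=[]
for v in range(250,305,3):
    u=np.nonzero(m[v,250:390])[0]+250
    L=onplane(c,(u.min()-.5,v),30)[0];R=onplane(c,(u.max()+.5,v),30)[0]; mid.append((L+R)/2)
    if v%15==10: print(v,u.min(),u.max(),np.linalg.norm(L-R).round(1))
mid=np.array(mid); k,b=np.polyfit(mid[:,0],mid[:,1],1); print("yaw",np.degrees(np.arctan(k)),"y at x=609:",k*609+b, np.std(mid[:,1]-k*mid[:,0]-b))
print("screws",onplane(c,[(269,145),(364.5,144)],5).round(1).tolist())
v=[np.nonzero(m[:,s].any(1)[195:260])[0].min()+195 for s in (slice(262,285),slice(352,375))]; print("lips v",v)
for s,vv in((slice(262,285),v[0]),(slice(352,375),v[1])):
    print(onplane(c,(s.start+np.nonzero(m[vv,s])[0].mean(),vv-.5),30).round(1))
# block top edges
r=m[325:375,310:330].mean(1); print("block rows",[i+325 for i in range(50) if r[i]>.5][::50] , max(i+325 for i in range(50) if r[i]>.5))
vb=max(i+325 for i in range(50) if r[i]>.5); u=np.nonzero(m[vb-8,250:390])[0]+250
print("block far edge",onplane(c,[(u.min()-.5,vb+.5),(u.max()+.5,vb+.5)],55).round(1).tolist())
o=mask(c,"orange",40);o[:270]=0;o[312:]=0;o[:,:280]=0;o[:,360:]=0; v,u=np.nonzero(o); print("follower",u.min(),u.max(),v.min(),v.max(),onplane(c,[((u.min()+u.max())/2,v.min()-.5)],57).round(1))
P=cloud(c); print("z follower rows",[(v,P[v,318].round(0).tolist()) for v in range(270,312,4)])
q=mask(c,"green",40)&(P[...,2]>80); v,u=np.nonzero(q); print("green",rect(onplane(c,np.c_[u,v],90)))
```

```text
250 349 355 7.1
265 280 355 78.0
280 280 355 78.8
295 281 355 78.7
yaw -18.747123031629332 y at x=609: 1.4045204972592273 9.66066327350684
screws [[518.5, -79.6, 5.0], [506.8, 16.1, 5.0]]
lips v [np.int64(246), np.int64(232)]
[[615.1 -57.7  30. ]]
[[591.6  21.8  30. ]]
block rows [349] 365
block far edge [[735.5, -44.3, 55.0], [727.0, 32.3, 55.0]]
follower 291 343 291 305 [[648.2 -16.1  57. ]]
z follower rows [(270, [646.0, -16.0, 5.0]), (274, [651.0, -15.0, 4.0]), (278, [654.0, -15.0, 8.0]), (282, [654.0, -15.0, 19.0]), (286, [654.0, -15.0, 31.0]), (290, [654.0, -15.0, 41.0]), (294, [654.0, -15.0, 52.0]), (298, [656.0, -14.0, 56.0]), (302, [660.0, -14.0, 56.0]), (306, [689.0, -11.0, 5.0]), (310, [694.0, -11.0, 4.0])]
green (array([ 503.2, -223.7]), array([56.6, 60.8]), 20.84)
```

Call:
arm_command([
  {"dx": -0.009, "dy": -0.017, "dz": 0, "yaw": 1.8},
  {"dx": -0.012, "dy": -0.031, "dz": 0, "yaw": 2},
  {"dx": -0.012, "dy": -0.034, "dz": 0, "yaw": 2},
  {"dx": -0.012, "dy": -0.034, "dz": 0, "yaw": 2},
  {"dx": -0.012, "dy": -0.034, "dz": 0, "yaw": 2},
  {"dx": -0.012, "dy": -0.034, "dz": 0, "yaw": 2},
  {"dx": -0.009, "dy": -0.023, "dz": 0, "yaw": 3},
  {"dx": 0, "dy": 0, "dz": 0, "yaw": 0},
  {"dx": 0, "dy": 0, "dz": 0, "yaw": 0},
])

```text
t: 9.75
eef_pos: [503.9, -225.3, 230.0]
tcp_rot: [3.141, -0.0, -2.77]
ft_force: [0.3, 0.2, 0.7]
opening: 1.003
grip_force: 0.0
```

```bash
python3 look.py w4 green
python3 - <<'E'
from h import *
c=dict(np.load("w3.npz")); m=mask(c,"blue",40); mid=[]
for v in range(256,305,2):
    u=np.nonzero(m[v,250:390])[0]+250
    if np.ptp(u)<60: continue
    mid.append(onplane(c,[(u.min()-.5,v),(u.max()+.5,v)],30).mean(0))
mid=np.array(mid); k,b=np.polyfit(mid[:,0],mid[:,1],1); print(len(mid),"yaw",np.degrees(np.arctan(k)),"y at 609,650:",k*609+b,k*650+b,np.std(mid[:,1]-k*mid[:,0]-b))
E
```

```text
9.8 [ 504.02352084 -224.94715865  230.03946869] [ 1.79972025e+02 -1.77071186e-04 -1.58673605e+02] [ 0.32210164  0.59185244 -0.34241307] [-5.39593919e-01  3.91387167e-01  1.74367966e+00  3.50839002e-04
  1.00691377e+00 -2.48279363e+00]
2926
291 350 197 258 (array([ 502.2, -227.3]), array([53.2, 47.9]), 19.5)
24 yaw 6.813144014950515 y at 609,650: -20.295215157337253 -15.396721490879386 0.2565405163359621
```

Call:
arm_command([
  {"dx": -0.0015, "dy": -0.0025, "dz": -0.025, "yaw": 0},
  {"dx": 0, "dy": 0, "dz": -0.04, "yaw": 0},
  {"dx": 0, "dy": 0, "dz": -0.04, "yaw": 0},
  {"dx": 0, "dy": 0, "dz": -0.035, "yaw": 0},
  {"dx": 0, "dy": 0, "dz": -0.02, "yaw": 0},
  {"dx": 0, "dy": 0, "dz": -0.01, "yaw": 0},
  {"dx": 0, "dy": 0, "dz": -0.004, "yaw": 0},
  {"dx": 0, "dy": 0, "dz": 0, "yaw": 0},
])

```text
t: 10.6
eef_pos: [502.7, -228.2, 56.5]
tcp_rot: [-3.141, 0.0, -2.769]
ft_force: [-0.3, 0.2, 0.8]
opening: 0.999
grip_force: 0.0
```

Call:
arm_command([
  {"dx": 0, "dy": 0, "dz": 0, "yaw": 0},
  {"dx": 0, "dy": 0, "dz": 0, "yaw": 0},
  {"dx": 0, "dy": 0, "dz": 0, "yaw": 0},
  {"dx": 0, "dy": 0, "dz": 0, "yaw": 0},
  {"dx": 0, "dy": 0, "dz": 0, "yaw": 0},
  {"dx": 0, "dy": 0, "dz": 0, "yaw": 0},
  {"dx": 0, "dy": 0, "dz": 0, "yaw": 0},
  {"dx": 0, "dy": 0, "dz": 0, "yaw": 0},
  {"dx": 0, "dy": 0, "dz": 0, "yaw": 0},
], gripper=0.04)

```text
t: 11.5
eef_pos: [502.4, -228.8, 56.3]
tcp_rot: [-3.141, 0.0, -2.769]
ft_force: [-0.5, -1.3, 3.9]
opening: 0.587
grip_force: 30.0
```

Call:
arm_command([
  {"dx": 0, "dy": 0, "dz": 0.005, "yaw": 0},
  {"dx": 0, "dy": 0, "dz": 0.01, "yaw": 0},
  {"dx": 0, "dy": 0, "dz": 0.015, "yaw": 0},
  {"dx": 0, "dy": 0, "dz": 0.015, "yaw": 0},
  {"dx": 0, "dy": 0, "dz": 0.01, "yaw": 0},
  {"dx": 0, "dy": 0, "dz": 0.005, "yaw": 0},
  {"dx": 0, "dy": 0, "dz": 0, "yaw": 0},
  {"dx": 0, "dy": 0, "dz": 0, "yaw": 0},
  {"dx": 0, "dy": 0, "dz": 0, "yaw": 0},
  {"dx": 0, "dy": 0, "dz": 0, "yaw": 0},
  {"dx": 0, "dy": 0, "dz": 0, "yaw": 0},
  {"dx": 0, "dy": 0, "dz": 0, "yaw": 0},
])

```text
t: 12.7
eef_pos: [502.2, -228.6, 115.9]
tcp_rot: [3.141, -0.0, -2.769]
ft_force: [-0.1, -0.3, -3.0]
opening: 0.589
grip_force: 30.0
```

Green weighs about 3 N against blue's 5.9 N, so blue is heavier. Set green down here (well clear of the bay).

Call:
arm_command([
  {"dx": 0, "dy": 0, "dz": -0.01, "yaw": 0},
  {"dx": 0, "dy": 0, "dz": -0.015, "yaw": 0},
  {"dx": 0, "dy": 0, "dz": -0.015, "yaw": 0},
  {"dx": 0, "dy": 0, "dz": -0.01, "yaw": 0},
  {"dx": 0, "dy": 0, "dz": -0.004, "yaw": 0},
  {"dx": 0, "dy": 0, "dz": -0.002, "yaw": 0},
  {"dx": 0, "dy": 0, "dz": -0.002, "yaw": 0},
  {"dx": 0, "dy": 0, "dz": -0.001, "yaw": 0},
  {"dx": 0, "dy": 0, "dz": -0.0005, "yaw": 0},
  {"dx": 0, "dy": 0, "dz": -0.0005, "yaw": 0},
  {"dx": 0, "dy": 0, "dz": 0, "yaw": 0},
  {"dx": 0, "dy": 0, "dz": 0, "yaw": 0},
])

```text
t: 13.9
eef_pos: [502.3, -228.7, 56.3]
tcp_rot: [-3.141, 0.0, -2.769]
ft_force: [-1.0, -0.5, -1.4]
opening: 0.591
grip_force: 30.0
```

Call:
arm_command([
  {"dx": 0, "dy": 0, "dz": -0.0003, "yaw": 0},
  {"dx": 0, "dy": 0, "dz": 0, "yaw": 0},
  {"dx": 0, "dy": 0, "dz": 0, "yaw": 0},
  {"dx": 0, "dy": 0, "dz": 0, "yaw": 0},
  {"dx": 0, "dy": 0, "dz": 0, "yaw": 0},
  {"dx": 0, "dy": 0, "dz": 0, "yaw": 0},
  {"dx": 0, "dy": 0, "dz": 0, "yaw": 0},
  {"dx": 0, "dy": 0, "dz": 0.02, "yaw": 0},
  {"dx": 0, "dy": 0, "dz": 0.035, "yaw": 0},
  {"dx": 0, "dy": 0, "dz": 0.04, "yaw": 0},
  {"dx": 0, "dy": 0, "dz": 0.04, "yaw": 0},
  {"dx": 0, "dy": 0, "dz": 0.03, "yaw": 0},
  {"dx": 0, "dy": 0, "dz": 0.01, "yaw": 0},
], gripper=0.095)

```text
t: 15.2
eef_pos: [502.9, -229.0, 234.0]
tcp_rot: [-3.138, 0.003, -2.769]
ft_force: [0.6, -0.3, 0.0]
opening: 0.999
grip_force: 0.0
```

Call:
arm_command([
  {"dx": 0.0035, "dy": 0.02, "dz": 0, "yaw": -1.8},
  {"dx": 0.0035, "dy": 0.033, "dz": 0, "yaw": -1.8},
  {"dx": 0.0035, "dy": 0.034, "dz": 0, "yaw": -1.8},
  {"dx": 0.0035, "dy": 0.034, "dz": 0, "yaw": -1.8},
  {"dx": 0.0035, "dy": 0.034, "dz": 0, "yaw": -1.8},
  {"dx": 0.0035, "dy": 0.034, "dz": 0, "yaw": -1.8},
  {"dx": 0.0035, "dy": 0.034, "dz": 0, "yaw": -1.8},
  {"dx": 0.0035, "dy": 0.034, "dz": 0, "yaw": -1.8},
  {"dx": 0.0035, "dy": 0.034, "dz": 0, "yaw": -1.8},
  {"dx": 0.0035, "dy": 0.034, "dz": 0, "yaw": -1.8},
  {"dx": 0.0035, "dy": 0.034, "dz": 0, "yaw": -1.8},
  {"dx": 0.0035, "dy": 0.034, "dz": 0, "yaw": -1.8},
  {"dx": 0.0035, "dy": 0.034, "dz": 0, "yaw": -1.8},
  {"dx": 0.0035, "dy": 0.033, "dz": 0, "yaw": -1.8},
  {"dx": 0.0035, "dy": 0.03, "dz": 0, "yaw": -1.2},
  {"dx": 0, "dy": 0, "dz": 0, "yaw": 0},
  {"dx": 0, "dy": 0, "dz": 0, "yaw": 0},
])

```text
t: 16.9
eef_pos: [554.3, 261.5, 229.7]
tcp_rot: [-3.141, -0.002, 3.055]
ft_force: [-0.5, -0.1, 1.1]
opening: 1.0
grip_force: 0.0
```

```bash
python3 look.py w5 blue
```

```text
16.95 [554.36511691 260.83971665 230.02423734] [-1.79959158e+02 -7.34683781e-02  1.74961344e+02] [-0.01541422 -0.29754752  0.66214687] [ 3.32068208e-01  4.77307619e-01  1.59395529e+00 -1.45774204e-04
  1.07179123e+00 -1.15071759e+00]
4089
289 354 200 263 (array([554.9, 261.1]), array([53.8, 53.9]), 84.97)
```

Blue tin is where it was left. Descend, grip, lift to clear.

Call:
arm_command([
  {"dx": 0, "dy": 0, "dz": -0.025, "yaw": 0},
  {"dx": 0, "dy": 0, "dz": -0.04, "yaw": 0},
  {"dx": 0, "dy": 0, "dz": -0.04, "yaw": 0},
  {"dx": 0, "dy": 0, "dz": -0.035, "yaw": 0},
  {"dx": 0, "dy": 0, "dz": -0.02, "yaw": 0},
  {"dx": 0, "dy": 0, "dz": -0.01, "yaw": 0},
  {"dx": 0, "dy": 0, "dz": -0.004, "yaw": 0},
  {"dx": 0, "dy": 0, "dz": 0, "yaw": 0},
])

```text
t: 17.75
eef_pos: [555.0, 261.0, 57.3]
tcp_rot: [3.141, 0.0, 3.053]
ft_force: [0.2, 0.4, -0.2]
opening: 0.999
grip_force: 0.0
```

Call:
arm_command([
  {"dx": 0, "dy": 0, "dz": 0, "yaw": 0},
  {"dx": 0, "dy": 0, "dz": 0, "yaw": 0},
  {"dx": 0, "dy": 0, "dz": 0, "yaw": 0},
  {"dx": 0, "dy": 0, "dz": 0, "yaw": 0},
  {"dx": 0, "dy": 0, "dz": 0, "yaw": 0},
  {"dx": 0, "dy": 0, "dz": 0, "yaw": 0},
  {"dx": 0, "dy": 0, "dz": 0, "yaw": 0},
  {"dx": 0, "dy": 0, "dz": 0, "yaw": 0},
  {"dx": 0, "dy": 0, "dz": 0, "yaw": 0},
], gripper=0.04)

```text
t: 18.65
eef_pos: [554.7, 261.3, 57.0]
tcp_rot: [3.142, -0.0, 3.053]
ft_force: [-1.4, -1.3, 4.4]
opening: 0.588
grip_force: 30.0
```

Call:
arm_command([
  {"dx": 0, "dy": 0, "dz": 0.005, "yaw": 0},
  {"dx": 0, "dy": 0, "dz": 0.01, "yaw": 0},
  {"dx": 0, "dy": 0, "dz": 0.015, "yaw": 0},
  {"dx": 0, "dy": 0, "dz": 0.015, "yaw": 0},
  {"dx": 0, "dy": 0, "dz": 0.01, "yaw": 0},
  {"dx": 0, "dy": 0, "dz": 0.005, "yaw": 0},
  {"dx": 0, "dy": 0, "dz": 0, "yaw": 0},
  {"dx": 0, "dy": 0, "dz": 0, "yaw": 0},
])

```text
t: 19.45
eef_pos: [554.5, 261.3, 116.6]
tcp_rot: [-3.141, -0.0, 3.053]
ft_force: [-0.3, -0.5, -6.0]
opening: 0.589
grip_force: 30.0
```

Call:
arm_command([
  {"dx": -0.001, "dy": -0.015, "dz": 0, "yaw": 1},
  {"dx": -0.001, "dy": -0.025, "dz": 0, "yaw": 1},
  {"dx": -0.001, "dy": -0.03, "dz": 0, "yaw": 1},
  {"dx": -0.001, "dy": -0.03, "dz": 0, "yaw": 1},
  {"dx": -0.001, "dy": -0.03, "dz": 0, "yaw": 1},
  {"dx": -0.001, "dy": -0.03, "dz": 0, "yaw": 1},
  {"dx": -0.001, "dy": -0.03, "dz": 0, "yaw": 1},
  {"dx": -0.001, "dy": -0.03, "dz": 0, "yaw": 1},
  {"dx": -0.001, "dy": -0.03, "dz": 0, "yaw": 1},
  {"dx": -0.001, "dy": -0.025, "dz": 0, "yaw": 1},
  {"dx": -0.001, "dy": -0.0145, "dz": 0, "yaw": 1.8},
  {"dx": 0, "dy": 0, "dz": 0, "yaw": 0},
  {"dx": 0, "dy": 0, "dz": 0, "yaw": 0},
  {"dx": 0, "dy": 0, "dz": 0, "yaw": 0},
])

```text
t: 20.85
eef_pos: [543.6, -27.5, 116.6]
tcp_rot: [3.141, -0.0, -3.024]
ft_force: [0.2, -0.9, -5.2]
opening: 0.588
grip_force: 30.0
```

Run:
```python
from cell import *
from h import *
s=state(); print(s["t"],s["eef_pos"],np.degrees(s["tcp_rot"]),s["ft_force"])
cw=read_camera("wrist"); np.savez("w6.npz",**cw)
P=cloud(cw); q=mask(cw,"blue",40); w=q&(P[...,2]>130)&(P[...,2]<165)
v,u=np.nonzero(w); h=np.median(P[w][:,2]) if len(u) else 0; print(len(u),h)
if len(u): print(u.min(),u.max(),v.min(),v.max(),rect(onplane(cw,np.c_[u,v],h)))
cv2.imwrite("pics/w6.png",cw["color"][:,:,::-1])
```

```text
20.85 [543.62608519 -27.47688488 116.60247411] [ 1.79979731e+02 -2.71044400e-02 -1.73269691e+02] [ 0.20725387 -0.92997216 -5.15544403]
11707 148.8477985549761
246 399 260 382 (array([536.5, -28.2]), array([48.6, 55.7]), 6.65)
```

View pics/w6.png

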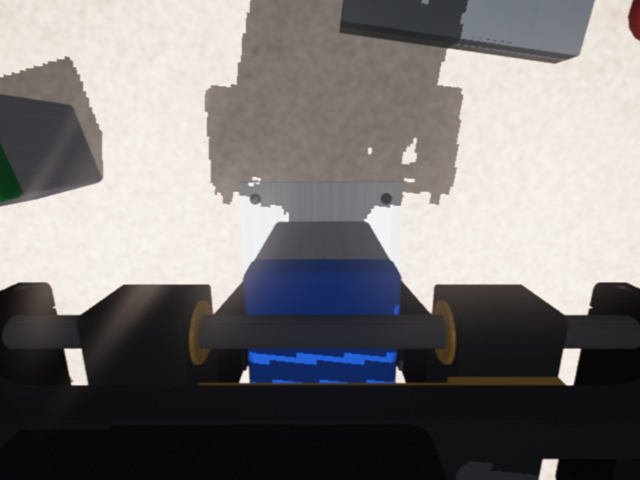

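The tin is held square (lid u 246–399, centred at 322) over the plate, whose screws are at (255,198) and (386,198), centred at 320.5. Lower it gently onto the bay floor.

Call:
arm_command([
  {"dx": 0, "dy": 0, "dz": -0.01, "yaw": 0},
  {"dx": 0, "dy": -0.0003, "dz": -0.015, "yaw": 0},
  {"dx": 0, "dy": 0, "dz": -0.015, "yaw": 0},
  {"dx": 0, "dy": 0, "dz": -0.007, "yaw": 0},
  {"dx": 0, "dy": 0, "dz": -0.003, "yaw": 0},
  {"dx": 0, "dy": 0, "dz": -0.0015, "yaw": 0},
  {"dx": 0, "dy": 0, "dz": -0.001, "yaw": 0},
  {"dx": 0, "dy": 0, "dz": -0.0005, "yaw": 0},
  {"dx": 0, "dy": 0, "dz": -0.0005, "yaw": 0},
  {"dx": 0, "dy": 0, "dz": 0, "yaw": 0},
  {"dx": 0, "dy": 0, "dz": 0, "yaw": 0},
])

```text
t: 22.0
eef_pos: [543.8, -28.5, 63.5]
tcp_rot: [3.142, 0.0, -3.024]
ft_force: [0.4, -0.0, -5.0]
opening: 0.586
grip_force: 30.0
```

Call:
arm_command([
  {"dx": 0, "dy": 0, "dz": -0.0005, "yaw": 0},
  {"dx": 0, "dy": 0, "dz": -0.0005, "yaw": 0},
  {"dx": 0, "dy": 0, "dz": 0, "yaw": 0},
  {"dx": 0, "dy": 0, "dz": 0, "yaw": 0},
])

```text
t: 22.4
eef_pos: [543.7, -28.4, 62.3]
tcp_rot: [3.142, -0.0, -3.024]
ft_force: [-0.1, 0.1, -4.9]
opening: 0.59
grip_force: 30.0
```

Call:
arm_command([
  {"dx": 0, "dy": 0, "dz": -0.0005, "yaw": 0},
  {"dx": 0, "dy": 0, "dz": 0, "yaw": 0},
  {"dx": 0, "dy": 0, "dz": 0, "yaw": 0},
])

```text
t: 22.7
eef_pos: [543.8, -28.4, 62.0]
tcp_rot: [3.142, 0.0, -3.024]
ft_force: [-0.0, -0.4, -2.2]
opening: 0.587
grip_force: 30.0
```

Standing on the floor. Slide along bay +x.

Call:
arm_command([
  {"dx": 0.005, "dy": 0.0006, "dz": 0, "yaw": 0},
  {"dx": 0.01, "dy": 0.0012, "dz": 0, "yaw": 0},
  {"dx": 0.01, "dy": 0.0012, "dz": 0, "yaw": 0},
  {"dx": 0.01, "dy": 0.0012, "dz": 0, "yaw": 0},
  {"dx": 0.006, "dy": 0.0007, "dz": 0, "yaw": 0},
  {"dx": 0.004, "dy": 0.0005, "dz": 0, "yaw": 0},
  {"dx": 0, "dy": 0, "dz": 0, "yaw": 0},
])

```text
t: 23.4
eef_pos: [589.0, -22.9, 62.1]
tcp_rot: [3.141, -0.0, -3.024]
ft_force: [-3.0, 0.4, 2.3]
opening: 0.592
grip_force: 30.0
```

Call:
arm_command([
  {"dx": 0.005, "dy": 0.0006, "dz": 0, "yaw": 0},
  {"dx": 0.005, "dy": 0.0006, "dz": 0, "yaw": 0},
  {"dx": 0.005, "dy": 0.0006, "dz": 0, "yaw": 0},
  {"dx": 0.005, "dy": 0.0006, "dz": 0, "yaw": 0},
  {"dx": 0.005, "dy": 0.0006, "dz": 0, "yaw": 0},
  {"dx": 0.003, "dy": 0.0003, "dz": 0, "yaw": 0},
  {"dx": 0, "dy": 0, "dz": 0, "yaw": 0},
])

```text
t: 24.1
eef_pos: [615.7, -19.8, 62.3]
tcp_rot: [3.141, -0.003, -3.024]
ft_force: [-10.5, -1.3, 10.9]
opening: 0.586
grip_force: 30.0
```

Downward load has built up on the floor (10.9 N), which would explain the friction. I'll ease up slightly and re-read before pushing on.

Call:
arm_command([
  {"dx": 0, "dy": 0, "dz": 0.0005, "yaw": 0},
  {"dx": 0, "dy": 0, "dz": 0, "yaw": 0},
  {"dx": 0, "dy": 0, "dz": 0, "yaw": 0},
])

```text
t: 24.4
eef_pos: [616.4, -19.7, 62.4]
tcp_rot: [3.141, -0.001, -3.024]
ft_force: [-4.7, -0.8, 2.4]
opening: 0.585
grip_force: 30.0
```

Run:
```python
from cell import *
from h import *
s=state(); print(s["t"],s["eef_pos"],np.degrees(s["tcp_rot"]),s["ft_force"],s["moment"])
c=read_camera("top"); np.savez("t2.npz",**c); P=cloud(c)
cv2.imwrite("pics/t2.png",cv2.resize(c["color"][120:290,330:420,::-1],None,fx=3.5,fy=3.5,interpolation=cv2.INTER_CUBIC))
c=read_camera("side")
cv2.imwrite("pics/s2.png",cv2.resize(c["color"][170:280,230:370,::-1],None,fx=5,fy=5,interpolation=cv2.INTER_CUBIC))
o=mask(dict(np.load("side0.npz")),"orange",40);o2=mask(c,"orange",40)
for m in(o,o2):
    m[:200]=0;m[250:]=0;m[:,:270]=0;m[:,310:]=0; v,u=np.nonzero(m); print(len(u),u.mean(),u.min(),u.max(),v.mean())
```

```text
24.4 [616.40354784 -19.72873343  62.38661335] [ 1.79985565e+02 -4.72130173e-02 -1.73267932e+02] [-4.74140832 -0.81920143  2.42380582] [-0.08161321  1.16854887  0.03594761]
122 287.3524590163934 283 309 227.01639344262296
56 285.51785714285717 283 289 232.5
```

View pics/s2.png

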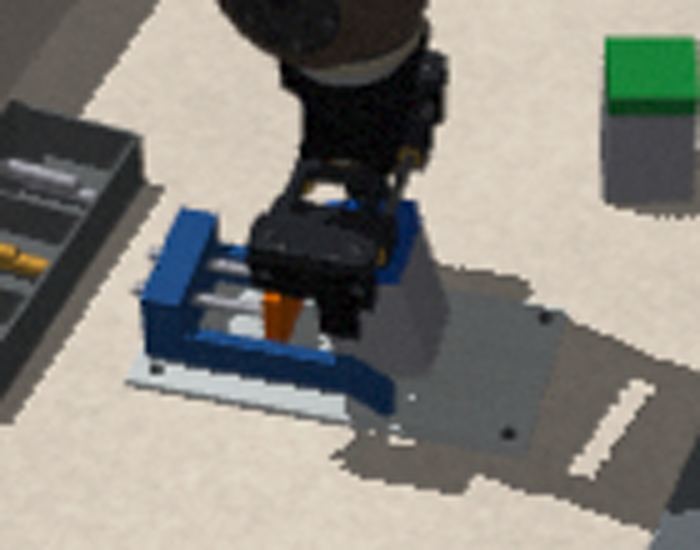

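The side crop shows the tin upright in the channel mouth with a small gap to the follower at about (280,315). The load was floor friction, now relieved. Continue in small steps, easing z.

Call:
arm_command([
  {"dx": 0, "dy": 0, "dz": 0.0002, "yaw": 0},
  {"dx": 0.002, "dy": 0.0002, "dz": 0, "yaw": 0},
  {"dx": 0.002, "dy": 0.0003, "dz": 0, "yaw": 0},
  {"dx": 0.002, "dy": 0.0002, "dz": 0, "yaw": 0},
  {"dx": 0, "dy": 0, "dz": 0, "yaw": 0},
])

```text
t: 25.0
eef_pos: [623.2, -19.0, 62.4]
tcp_rot: [3.142, 0.001, -3.024]
ft_force: [-2.1, 0.6, -0.7]
opening: 0.589
grip_force: 30.0
```

Call:
arm_command([
  {"dx": 0.001, "dy": 0.0001, "dz": 0.0001, "yaw": 0},
  {"dx": 0.001, "dy": 0.0001, "dz": 0, "yaw": 0},
  {"dx": 0.001, "dy": 0.0001, "dz": 0, "yaw": 0},
  {"dx": 0.001, "dy": 0.0001, "dz": 0, "yaw": 0},
  {"dx": 0, "dy": 0, "dz": 0, "yaw": 0},
])

```text
t: 25.5
eef_pos: [627.1, -18.6, 62.6]
tcp_rot: [3.142, 0.001, -3.024]
ft_force: [0.2, -0.1, -3.7]
opening: 0.587
grip_force: 30.0
```

Call:
arm_command([
  {"dx": 0.001, "dy": 0.0001, "dz": 0, "yaw": 0},
  {"dx": 0.001, "dy": 0.0001, "dz": 0, "yaw": 0},
  {"dx": 0.001, "dy": 0.0001, "dz": 0, "yaw": 0},
  {"dx": 0.001, "dy": 0.0001, "dz": 0, "yaw": 0},
  {"dx": 0.001, "dy": 0.0001, "dz": 0, "yaw": 0},
])

```text
t: 26.0
eef_pos: [631.9, -18.1, 62.6]
tcp_rot: [3.142, 0.0, -3.024]
ft_force: [1.1, -0.6, -6.5]
opening: 0.589
grip_force: 30.0
```

Call:
arm_command([
  {"dx": 0.001, "dy": 0.0001, "dz": 0, "yaw": 0},
  {"dx": 0.001, "dy": 0.0001, "dz": 0, "yaw": 0},
  {"dx": 0.001, "dy": 0.0001, "dz": 0, "yaw": 0},
  {"dx": 0.001, "dy": 0.0001, "dz": 0, "yaw": 0},
  {"dx": 0.001, "dy": 0.0001, "dz": 0, "yaw": 0},
])

```text
t: 26.5
eef_pos: [636.8, -17.6, 62.7]
tcp_rot: [3.142, 0.0, -3.024]
ft_force: [-0.4, -0.4, -5.4]
opening: 0.588
grip_force: 30.0
```

Run:
```python
from cell import *
from h import *
s=state(); print(s["t"],s["eef_pos"],s["ft_force"],s["moment"])
for n in("top","side"):
  for f in (n+"0.npz",None):
    c=dict(np.load(f)) if f else read_camera(n)
    P=cloud(c); o=mask(c,"orange",40)&(abs(P[...,0]-665)<50)&(abs(P[...,1]+15)<40)&(P[...,2]>10)
    Q=P[o]; print(n,f,len(Q),Q.min(0).round(1) if len(Q) else "",Q.max(0).round(1) if len(Q) else "")
    b=mask(c,"blue",40)&(P[...,2]>85)&(P[...,2]<105)&(abs(P[...,1])<60); Q=P[b]
    if len(Q): print("lid",len(Q),Q.min(0).round(1),Q.max(0).round(1))
cv2.imwrite("pics/s3.png",cv2.resize(c["color"][190:260,240:350,::-1],None,fx=7,fy=7,interpolation=cv2.INTER_CUBIC))
```

```text
26.5 [636.81371534 -17.62595862  62.66327698] [-0.43711879 -0.36381987 -5.43441388] [ 0.0713257  -0.13099366 -0.0043187 ]
top top0.npz 195 [651.  -39.4  11.5] [665.8   9.6  60.9]
top None 0  
side side0.npz 114 [650.1 -39.2  12.9] [666.3  16.3  63.5]
side None 39 [644.3  -2.9  16.3] [661.2  16.8  64.8]
lid 53 [600.5 -48.7  88.6] [659.1  12.2 105. ]
```

View pics/s3.png

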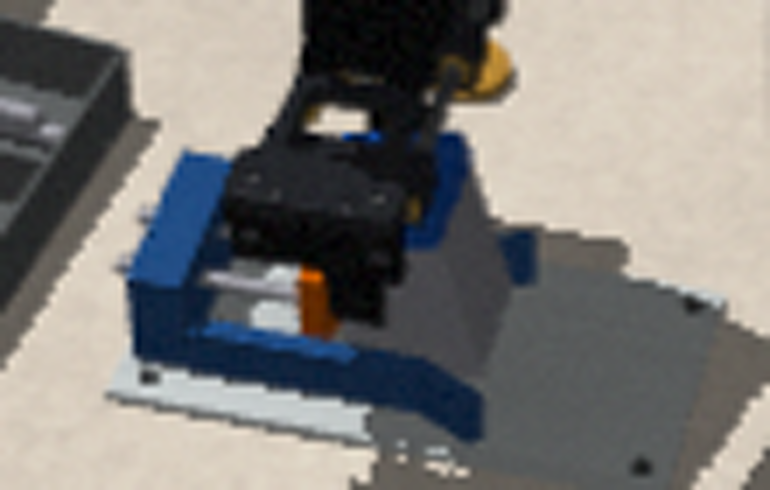

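The side crop suggests the tin leans forward in the grip: its rear edge runs from (465,140) to (490,375), while the follower at (318,300) is untouched. I'll measure the tilt.

```bash
cat > tilt.py <<'E'
from cell import *
from h import *
s=state(); print(s["t"],s["eef_pos"],s["ft_force"])
for n in ("side","top"):
    c=read_camera(n); np.savez(n+"t.npz",**c); P=cloud(c)
    m=mask(c,"blue",30)&(abs(P[...,1]+15)<45)&(P[...,2]>70)&(P[...,0]>520)&(P[...,0]<690); Q=P[m]
    if len(Q)<10: print(n,len(Q)); continue
    print(n,len(Q),Q.min(0).round(1),Q.max(0).round(1))
    # rear grey face: below lid, depth points
    if n=="side":
        g=(c["color"].max(-1).astype(int)-c["color"].min(-1)<40)&(abs(P[...,1]+18)<30)&(P[...,2]>12)&(P[...,2]<82)&(abs(P[...,0]-s["eef_pos"][0]+28)<22)
        for lo in range(12,82,10):
            k=g&(P[...,2]>=lo)&(P[...,2]<lo+10)
            if k.sum()>4: print(lo+5,k.sum(),np.percentile(P[k][:,0],[5,50]).round(1),np.median(P[k][:,1]).round(1))
        v,u=np.nonzero(m); L=[(w,u[v==w].max()) for w in range(v.min(),v.max()+1) if (v==w).any()]; print("lid right edge",L)
        for w in range(v.max(),v.max()+40,3): print(w,[tuple(P[w,x].round(0)) for x in range(300,316,5)])
E
python3 tilt.py
```

```text
26.6 [636.83734092 -17.62318871  62.64251238] [ 0.9551432  -0.57906491 -5.84035221]
side 82 [597.  -45.5  83.5] [659.5  29.7 151.6]
17 8 [587.7 593.3] 4.7
27 33 [587.1 599. ] 5.2
37 43 [587.2 596.3] 6.4
47 49 [588.9 593.9] 6.0
57 51 [591.6 596.9] 4.1
67 37 [593.1 597.7] 3.9
77 38 [595.6 600.1] 1.0
lid right edge [(208, np.int64(293)), (209, np.int64(304)), (210, np.int64(305)), (211, np.int64(305)), (212, np.int64(305)), (213, np.int64(306)), (214, np.int64(306)), (215, np.int64(305)), (216, np.int64(305)), (217, np.int64(305)), (218, np.int64(304)), (219, np.int64(304)), (220, np.int64(303)), (221, np.int64(303)), (222, np.int64(303)), (223, np.int64(302)), (224, np.int64(302)), (225, np.int64(301))]
225 [(np.float64(606.0), np.float64(9.0), np.float64(91.0)), (np.float64(599.0), np.float64(-10.0), np.float64(76.0)), (np.float64(593.0), np.float64(-36.0), np.float64(54.0)), (np.float64(591.0), np.float64(-70.0), np.float64(24.0))]
228 [(np.float64(608.0), np.float64(5.0), np.float64(75.0)), (np.float64(595.0), np.float64(-1.0), np.float64(73.0)), (np.float64(594.0), np.float64(-36.0
[... 2156 characters left out ...]
))]
258 [(np.float64(590.0), np.float64(52.0), np.float64(2.0)), (np.float64(578.0), np.float64(43.0), np.float64(-2.0)), (np.float64(564.0), np.float64(41.0), np.float64(1.0)), (np.float64(553.0), np.float64(30.0), np.float64(-6.0))]
261 [(np.float64(588.0), np.float64(59.0), np.float64(-2.0)), (np.float64(573.0), np.float64(56.0), np.float64(0.0)), (np.float64(557.0), np.float64(57.0), np.float64(8.0)), (np.float64(546.0), np.float64(47.0), np.float64(2.0))]
264 [(np.float64(582.0), np.float64(73.0), np.float64(2.0)), (np.float64(569.0), np.float64(68.0), np.float64(2.0)), (np.float64(556.0), np.float64(62.0), np.float64(0.0)), (np.float64(543.0), np.float64(55.0), np.float64(-2.0))]
top 0
```

The tin has pivoted and slipped in the grip by about 0.15 rad, top forward, from floor friction. Dragging it backward lightly pressed will right it. Then I'll release it and push with closed fingers from behind, low down, which is more stable.

Call:
arm_command([
  {"dx": 0, "dy": 0, "dz": -0.0005, "yaw": 0},
  {"dx": 0, "dy": 0, "dz": -0.0005, "yaw": 0},
  {"dx": 0, "dy": 0, "dz": 0, "yaw": 0},
  {"dx": 0, "dy": 0, "dz": 0, "yaw": 0},
])

```text
t: 27.1
eef_pos: [636.8, -17.6, 62.4]
tcp_rot: [-3.142, 0.001, -3.024]
ft_force: [-4.0, 0.3, 6.1]
opening: 0.589
grip_force: 30.0
```

Call:
arm_command([
  {"dx": -0.001, "dy": -0.0001, "dz": 0, "yaw": 0},
  {"dx": -0.002, "dy": -0.0002, "dz": 0, "yaw": 0},
  {"dx": -0.002, "dy": -0.0003, "dz": 0, "yaw": 0},
  {"dx": 0, "dy": 0, "dz": 0, "yaw": 0},
])

```text
t: 27.5
eef_pos: [633.0, -18.4, 62.4]
tcp_rot: [-3.141, 0.004, -3.024]
ft_force: [5.1, 1.6, 3.1]
opening: 0.589
grip_force: 30.0
```

Call:
arm_command([
  {"dx": -0.002, "dy": -0.0002, "dz": -0.0005, "yaw": 0},
  {"dx": -0.002, "dy": -0.0003, "dz": -0.0002, "yaw": 0},
  {"dx": -0.002, "dy": -0.0002, "dz": -0.0002, "yaw": 0},
  {"dx": -0.002, "dy": -0.0002, "dz": -0.0002, "yaw": 0},
  {"dx": 0, "dy": 0, "dz": 0, "yaw": 0},
])

```text
t: 28.0
eef_pos: [625.7, -19.4, 61.7]
tcp_rot: [-3.14, 0.006, -3.024]
ft_force: [6.5, 1.3, 5.3]
opening: 0.583
grip_force: 30.0
```

```bash
sed -i '/lid right edge/d;/for w in range(v.max/d' tilt.py; python3 tilt.py; python3 -c "
import cv2,numpy as np
c=np.load('sidet.npz')['color']; cv2.imwrite('pics/s4.png',cv2.resize(c[185:260,240:350,::-1],None,fx=7,fy=7,interpolation=cv2.INTER_CUBIC))"
```

```text
28.0 [625.71660578 -19.3784862   61.72541369] [6.52627756 1.25291887 5.25030808]
side 84 [585.3 -46.2  86.1] [648.4  27.1 162.6]
17 19 [579.1 583.9] 2.5
27 47 [577.9 584.7] 4.5
37 47 [580.5 586.7] 3.4
47 43 [582.  587.2] 3.6
57 42 [583.9 589.5] 5.3
67 36 [584.3 591.4] 2.3
77 31 [587.4 590.9] -7.4
top 0
```

View pics/s4.png

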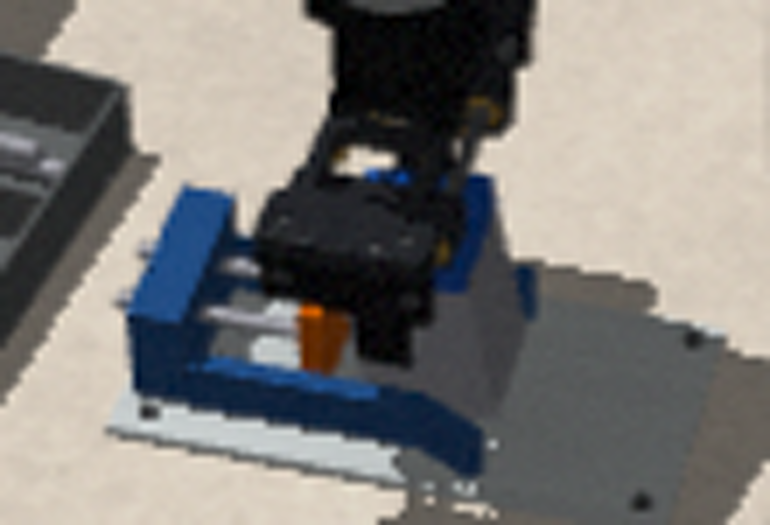

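Run:
```python
from h import *
c=dict(np.load("side0.npz")); P=cloud(c)
for nm,cx,cy in(("green",503,-228),("blue",555,260)):
    g=(abs(P[...,0]-cx)<50)&(abs(P[...,1]-cy)<50)
    for lo in range(12,92,10):
        k=g&(P[...,2]>=lo)&(P[...,2]<lo+10); print(nm,lo+5,k.sum(),np.percentile(P[k][:,0],[2,10,50,90,98]).round(1),np.percentile(P[k][:,1],[5,50,95]).round(1))
c=dict(np.load("sidet.npz")); P=cloud(c); g=(abs(P[...,0]-615)<50)&(abs(P[...,1]+20)<40)
for lo in range(12,102,10):
    k=g&(P[...,2]>=lo)&(P[...,2]<lo+10); print("now",lo+5,k.sum(),np.percentile(P[k][:,0],[2,10,50]).round(1),np.percentile(P[k][:,1],[5,50,95]).round(1))
cal=lambda x,y,z:(lambda q:(c["fx"]*q[0]/-q[2]+c["cx"],-c["fy"]*q[1]/-q[2]+c["cy"]))(np.linalg.inv(c["extrinsics"])@[x,y,z,1])
print("vertical line proj, expected rear-far edge:",[np.round(cal(595,-50,z),1) for z in(5,95)],[np.round(cal(600,5,z),1) for z in(5,95)])
```

```text
green 17 49 [469.9 472.5 495.4 523.5 529.7] [-215.3 -204.2 -190.5]
green 27 35 [471.  479.  498.  524.5 533.8] [-226.1 -201.  -192.8]
green 37 55 [469.8 476.2 498.  517.8 536.2] [-228.2 -201.6 -189.3]
green 47 48 [469.  471.3 493.5 518.6 536.9] [-217.6 -202.9 -193.3]
green 57 47 [469.1 475.8 497.8 514.5 519.5] [-212.7 -200.9 -191.9]
green 67 46 [469.3 472.6 495.8 518.  522.1] [-211.7 -201.9 -192.5]
green 77 47 [469.4 477.5 497.5 517.7 525.5] [-209.2 -201.4 -194.5]
green 87 205 [472.3 480.4 503.7 526.7 533.4] [-253.6 -222.3 -197.5]
blue 17 57 [526.3 527.8 540.1 575.9 581.4] [255.  289.9 294.3]
blue 27 67 [526.2 528.1 543.1 577.2 584.3] [249.9 290.  293.5]
blue 37 73 [526.5 527.8 546.5 576.1 583.6] [249.7 289.4 293.6]
blue 47 61 [526.7 527.8 536.5 571.9 581.9] [246.3 289.2 293.6]
blue 57 68 [526.3 527.3 540.6 577.  581.6] [247.7 289.1 292.9]
blue 67 71 [526.8 527.7 546.  578.7 584.2] [249.8 289.9 293.5]
blue 77 68 [526.2 528.3 542.7 577.2 582.5] [249.3 289.6 294.9]
blue 87 338 [527.6 531.1 553.8 578.1 583.1] [238.1 265.  291.9]
now 17 32 [575.1 579.4 591.6] [-35.4   2.7  19.4]
now 27 99 [577.8 580.3 605.7] [-35.2   7.8  19.1]
now 37 70 [579.4 582.2 602.7] [-38.2   6.3  13.8]
now 47 72 [581.8 583.5 598.3] [-35.9   6.5  16.2]
now 57 70 [583.5 585.5 601.3] [-35.4   8.3  17.8]
now 67 49 [584.1 586.2 593.1] [-39.4   5.5  18.2]
now 77 32 [587.  588.  591.3] [-42.2  -6.8   9. ]
now 87 28 [588.2 589.8 593. ] [-41.3 -11.3   8.9]
now 97 61 [589.1 591.1 597.3] [-48.6 -33.9   8.4]
vertical line proj, expected rear-far edge: [array([311.3, 233.3]), array([311.2, 211.4])] [array([302.9, 245.4]), array([302.5, 223.5])]
```

Depth is reliable (upright tins read straight), so the tilt is real, about 0.17 rad. I'll press a bit harder while dragging back.

Call:
arm_command([
  {"dx": -0.002, "dy": -0.0002, "dz": -0.0005, "yaw": 0},
  {"dx": -0.002, "dy": -0.0003, "dz": -0.0003, "yaw": 0},
  {"dx": -0.002, "dy": -0.0002, "dz": -0.0003, "yaw": 0},
  {"dx": -0.002, "dy": -0.0002, "dz": -0.0003, "yaw": 0},
  {"dx": -0.002, "dy": -0.0002, "dz": -0.0003, "yaw": 0},
])

```text
t: 28.6
eef_pos: [615.8, -20.5, 59.9]
tcp_rot: [-3.14, 0.006, -3.024]
ft_force: [7.5, -0.1, 5.5]
opening: 0.588
grip_force: 30.0
```

```bash
cat > tilt.py <<'E'
from cell import *
from h import *
s=state(); print(s["t"],s["eef_pos"],s["ft_force"],s["moment"])
c=read_camera("side"); np.savez("sidet.npz",**c); P=cloud(c); x0=s["eef_pos"][0]-10
g=(abs(P[...,0]-x0)<50)&(abs(P[...,1]+20)<40)
z=[];x=[]
for lo in range(22,92,10):
    k=g&(P[...,2]>=lo)&(P[...,2]<lo+10); z.append(lo+5);x.append(np.percentile(P[k][:,0],[2,10]).mean())
print(np.round(x,1),"tilt",np.polyfit(z,x,1)[0].round(3))
E
python3 tilt.py
```

```text
28.6 [615.82776096 -20.5069782   59.91574751] [ 7.45670903 -0.05654119  5.50846496] [ 0.23804882 -1.90562759  0.03771012]
[578.4 577.4 579.5 579.6 580.4 580.7 580.9] tilt 0.053
```

Righting works (tilt 0.17 → 0.05). Continue a little.

Call:
arm_command([
  {"dx": -0.002, "dy": -0.0002, "dz": -0.0004, "yaw": 0},
  {"dx": -0.002, "dy": -0.0003, "dz": -0.0003, "yaw": 0},
  {"dx": -0.001, "dy": -0.0001, "dz": -0.0003, "yaw": 0},
])

```text
t: 28.95
eef_pos: [610.7, -21.1, 58.9]
tcp_rot: [-3.14, 0.005, -3.024]
ft_force: [7.0, 0.6, 4.9]
opening: 0.588
grip_force: 30.0
```

```bash
python3 tilt.py
```

```text
28.95 [610.67806358 -21.12667325  58.88116145] [7.0223141  0.56152202 4.90615885] [ 0.3349497  -1.79351436  0.01690495]
[576.6 576.1 576.9 576.6 576.8 576.8 576.6] tilt 0.005
```

Upright. Unload, release and rise.

Call:
arm_command([
  {"dx": 0.0003, "dy": 0, "dz": 0.0004, "yaw": 0},
  {"dx": 0, "dy": 0, "dz": 0, "yaw": 0},
  {"dx": 0, "dy": 0, "dz": 0, "yaw": 0},
])

```text
t: 29.3
eef_pos: [610.4, -21.1, 58.9]
tcp_rot: [-3.141, 0.004, -3.024]
ft_force: [5.0, -0.0, 3.6]
opening: 0.587
grip_force: 30.0
```

Call:
arm_command([
  {"dx": 0, "dy": 0, "dz": 0, "yaw": 0},
  {"dx": 0, "dy": 0, "dz": 0, "yaw": 0},
  {"dx": 0, "dy": 0, "dz": 0, "yaw": 0},
  {"dx": 0, "dy": 0, "dz": 0, "yaw": 0},
  {"dx": 0, "dy": 0, "dz": 0, "yaw": 0},
  {"dx": 0, "dy": 0, "dz": 0, "yaw": 0},
  {"dx": 0, "dy": 0, "dz": 0.01, "yaw": 0},
  {"dx": 0, "dy": 0, "dz": 0.025, "yaw": 0},
  {"dx": 0, "dy": 0, "dz": 0.03, "yaw": 0},
  {"dx": 0, "dy": 0, "dz": 0.025, "yaw": 0},
  {"dx": 0, "dy": 0, "dz": 0.01, "yaw": 0},
], gripper=0.095)

```text
t: 30.4
eef_pos: [609.7, -20.9, 161.3]
tcp_rot: [-3.141, 0.004, -3.024]
ft_force: [-0.3, 0.3, -0.5]
opening: 0.999
grip_force: 0.0
```

Call:
arm_command([
  {"dx": -0.02, "dy": -0.002, "dz": 0, "yaw": 0},
  {"dx": -0.025, "dy": -0.003, "dz": 0, "yaw": 0},
  {"dx": -0.02, "dy": -0.0015, "dz": 0, "yaw": 0},
  {"dx": 0, "dy": 0, "dz": 0, "yaw": 0},
  {"dx": 0, "dy": 0, "dz": 0, "yaw": 0},
  {"dx": 0, "dy": 0, "dz": 0, "yaw": 0},
  {"dx": 0, "dy": 0, "dz": 0, "yaw": 0},
], gripper=0)

```text
t: 31.1
eef_pos: [544.6, -27.3, 158.1]
tcp_rot: [3.142, 0.0, -3.024]
ft_force: [1.0, -0.1, 0.2]
opening: 0.469
grip_force: 0.0
```

Run:
```python
from cell import *
from h import *
s=state(); print(s["t"],s["eef_pos"],np.degrees(s["tcp_rot"]),s["ft_force"],s["opening"])
for n in("side","top"):
    c=read_camera(n); P=cloud(c); q=mask(c,"blue",30)&(P[...,2]>84)&(P[...,2]<105)&(abs(P[...,0]-605)<60)&(abs(P[...,1]+20)<50)
    v,u=np.nonzero(q); print(n,len(u))
    if len(u)>10: print(rect(onplane(c,np.c_[u,v],95)),P[q].min(0).round(1),P[q].max(0).round(1))
    g=(abs(P[...,0]-605)<40)&(abs(P[...,1]+20)<40)
    if n=="side":
        for lo in range(22,92,20):
            k=g&(P[...,2]>=lo)&(P[...,2]<lo+10); print(lo+5,np.percentile(P[k][:,0],[2,10]).round(1))
```

```text
31.1 [544.63269964 -27.30476129 158.0543607 ] [ 1.79996252e+02  5.20944583e-03 -1.73262468e+02] [ 0.98485869 -0.08199493  0.22021747] 0.46872667144681884
side 320
(array([602. , -13.2]), array([58. , 67.8]), 7.37) [571.7 -50.1  84.2] [635.4  14.2 101.4]
27 [574.2 576.3]
47 [574.3 576.5]
67 [574.1 575.8]
87 [574.3 576.7]
top 0
```

Tin stands upright at about x=604, and the fingers are closing. Descend behind it.

Call:
arm_command([
  {"dx": 0, "dy": 0, "dz": 0, "yaw": 0},
  {"dx": 0, "dy": 0, "dz": 0, "yaw": 0},
  {"dx": 0, "dy": 0, "dz": 0, "yaw": 0},
  {"dx": 0, "dy": 0, "dz": 0, "yaw": 0},
  {"dx": 0, "dy": 0, "dz": 0, "yaw": 0},
  {"dx": 0, "dy": 0, "dz": -0.02, "yaw": 0},
  {"dx": 0, "dy": 0, "dz": -0.03, "yaw": 0},
  {"dx": 0, "dy": 0, "dz": -0.03, "yaw": 0},
  {"dx": 0, "dy": 0, "dz": -0.02, "yaw": 0},
  {"dx": 0, "dy": 0, "dz": -0.008, "yaw": 0},
  {"dx": 0, "dy": 0, "dz": 0, "yaw": 0},
], gripper=0)

```text
t: 32.3
eef_pos: [543.8, -27.3, 49.6]
tcp_rot: [3.141, -0.001, -3.024]
ft_force: [-0.7, -0.7, -0.0]
opening: 0.007
grip_force: 0.0
```

Call:
arm_command([
  {"dx": 0.005, "dy": 0.0006, "dz": 0, "yaw": 0},
  {"dx": 0.005, "dy": 0.0006, "dz": 0, "yaw": 0},
  {"dx": 0.003, "dy": 0.0003, "dz": 0, "yaw": 0},
  {"dx": 0.002, "dy": 0.0002, "dz": 0, "yaw": 0},
  {"dx": 0.002, "dy": 0.0003, "dz": 0, "yaw": 0},
  {"dx": 0.002, "dy": 0.0002, "dz": 0, "yaw": 0},
  {"dx": 0, "dy": 0, "dz": 0, "yaw": 0},
])

```text
t: 33.0
eef_pos: [563.2, -25.1, 50.3]
tcp_rot: [3.142, 0.0, -3.024]
ft_force: [-0.5, -0.8, 1.6]
opening: 0.003
grip_force: 0.0
```

Call:
arm_command([
  {"dx": 0.002, "dy": 0.0002, "dz": 0, "yaw": 0},
  {"dx": 0.002, "dy": 0.0002, "dz": 0, "yaw": 0},
  {"dx": 0.002, "dy": 0.0003, "dz": 0, "yaw": 0},
  {"dx": 0.002, "dy": 0.0002, "dz": 0, "yaw": 0},
  {"dx": 0.002, "dy": 0.0002, "dz": 0, "yaw": 0},
  {"dx": 0.002, "dy": 0.0003, "dz": 0, "yaw": 0},
])

```text
t: 33.6
eef_pos: [573.5, -23.7, 50.3]
tcp_rot: [3.141, -0.004, -3.024]
ft_force: [-8.3, -1.6, 6.8]
opening: 0.003
grip_force: 4.4
```

Call:
arm_command([
  {"dx": 0.002, "dy": 0.0002, "dz": 0, "yaw": 0},
  {"dx": 0.002, "dy": 0.0002, "dz": 0, "yaw": 0},
  {"dx": 0.002, "dy": 0.0003, "dz": 0, "yaw": 0},
])

```text
t: 33.9
eef_pos: [579.5, -23.0, 50.3]
tcp_rot: [3.141, -0.004, -3.024]
ft_force: [-8.7, -1.6, 6.0]
opening: 0.005
grip_force: 4.4
```

```bash
cat > tin.py <<'E'
from cell import *
from h import *
s=state(); print(s["t"],s["eef_pos"],s["ft_force"]); x0=s["eef_pos"][0]+38
c=read_camera("side"); P=cloud(c)
g=(abs(P[...,0]-x0)<38)&(abs(P[...,1]+15)<40)
for lo in range(32,92,18):
    k=g&(P[...,2]>=lo)&(P[...,2]<lo+10); print(lo+5,np.percentile(P[k][:,0],[2,10]).round(1))
o=mask(c,"orange",40)&(abs(P[...,0]-670)<50)&(abs(P[...,1]+15)<45)&(P[...,2]>10); Q=P[o]
if len(Q): print("follower",len(Q),np.percentile(Q[:,0],[5,50,95]).round(1))
E
python3 tin.py
```

```text
33.9 [579.51892115 -22.9653565   50.26612799] [-8.72242629 -1.61825413  5.99036325]
37 [588.8 591.2]
55 [598.3 614.7]
73 [631.3 632.2]
91 [627.6 629.2]
follower 77 [650.7 655.8 664.3]
```

Run:
```python
from cell import *
from h import *
c=read_camera("side"); np.savez("s5.npz",**c); P=cloud(c)
m=mask(c,"blue",30)&(abs(P[...,1]+18)<45)&(P[...,2]>75)&(P[...,2]<125)&(P[...,0]>570)&(P[...,0]<690)
print(m.sum(),P[m].min(0).round(1),P[m].max(0).round(1)); v,u=np.nonzero(m); print(u.min(),u.max(),v.min(),v.max())
Q=P[m]; A=np.c_[Q[:,:2],np.ones(len(Q))]; top=Q[:,2]>90; print("lid plane dz/dx,dz/dy",np.linalg.lstsq(A[top],Q[top,2],rcond=None)[0].round(3),top.sum())
# points on side face +y (y>5) min x per height
g=(P[...,1]>2)&(P[...,1]<16)&(P[...,0]>560)&(P[...,0]<640)
for lo in range(32,100,8):
    k=g&(P[...,2]>=lo)&(P[...,2]<lo+8); print(lo+4,k.sum(),np.percentile(P[k][:,0],[0,5,20]).round(1) if k.sum() else "")
```

```text
110 [622.7 -42.4  81.6] [649.4  14.2 101.8]
288 298 209 225
lid plane dz/dx,dz/dy [-4.80000e-02  6.00000e-03  1.26222e+02] 97
36 33 [587.7 591.5 599.8]
44 26 [589.6 592.2 599.5]
52 16 [592.6 594.6 604.2]
60 6 [629.8 630.6 633.2]
68 5 [628.7 629.1 630.5]
76 6 [632.5 633.1 634.7]
84 6 [629.6 630.6 633.5]
92 9 [629.1 629.2 630.8]
100 9 [628.1 628.8 631.2]
```

Run:
```python
from cell import *
from h import *
c=np.load("s5.npz")["color"]; w=read_camera("wrist"); print(state()["ft_force"])
a=cv2.resize(c[190:260,250:350,::-1],(800,560),interpolation=cv2.INTER_CUBIC)[:, :480]
b=cv2.resize(w["color"][180:400,200:440,::-1],(320,293))
o=np.zeros((560,800,3),np.uint8); o[:,:480]=a; o[:293,480:]=b; o[300:540,480:]=cv2.resize(w["color"][:,:,::-1],(320,240))
cv2.imwrite("pics/last.png",o)
```

```text
[-4.63436035 -0.90092559  4.71440593]
```

View pics/last.png

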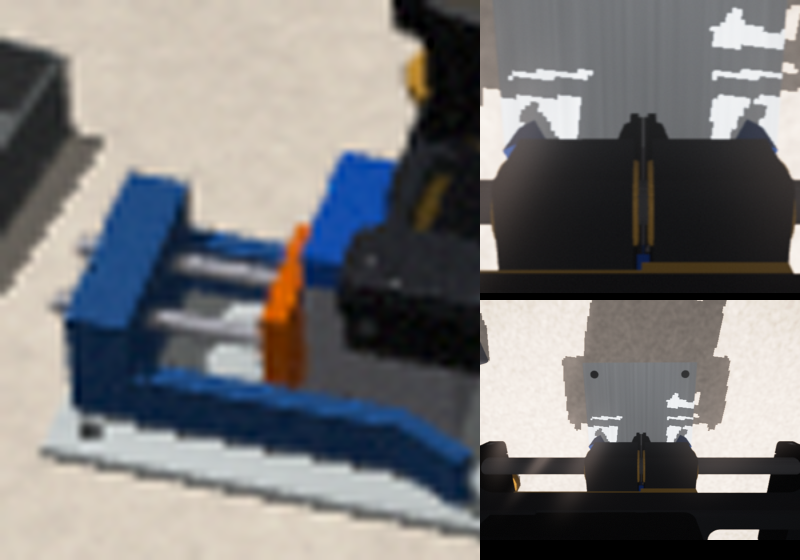

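The last picture shows the tin's front edge (305,285)–(300,390) upright, right against the orange follower at (283,320). The roughly 8 N was friction plus follower drag. Continue pushing in small steps.

Call:
arm_command([
  {"dx": 0.0015, "dy": 0.0002, "dz": 0, "yaw": 0},
  {"dx": 0.0015, "dy": 0.0002, "dz": 0, "yaw": 0},
  {"dx": 0.0015, "dy": 0.0001, "dz": 0, "yaw": 0},
  {"dx": 0.0015, "dy": 0.0002, "dz": 0, "yaw": 0},
])

```text
t: 34.45
eef_pos: [585.5, -22.3, 50.2]
tcp_rot: [3.141, -0.004, -3.024]
ft_force: [-8.4, -0.8, 6.3]
opening: 0.004
grip_force: 4.1
```

```bash
cat > fol.py <<'E'
from cell import *
from h import *
s=state(); print(s["t"],s["eef_pos"],s["ft_force"],s["tcp_rot"],s["moment"])
c=read_camera("side"); P=cloud(c)
o=mask(c,"orange",40)&(abs(P[...,0]-680)<60)&(abs(P[...,1]+15)<45)&(P[...,2]>10)&(P[...,2]<70); Q=P[o]
print("follower",len(Q),np.percentile(Q[:,0],[5,50,95]).round(1))
m=mask(c,"blue",30)&(abs(P[...,1]+18)<45)&(P[...,2]>75)&(P[...,2]<125)&(P[...,0]>570)&(P[...,0]<690); Q=P[m]
print("lid",len(Q),Q.min(0).round(1),Q.max(0).round(1)); Q=Q[Q[:,2]>90]; print("slope",np.linalg.lstsq(np.c_[Q[:,:2],np.ones(len(Q))],Q[:,2],rcond=None)[0].round(3))
E
python3 fol.py
```

```text
34.45 [585.535469   -22.27185141  50.22009195] [-8.41612517 -0.84333897  6.33511827] [ 3.14076218 -0.00357555 -3.02408118] [-0.18631105  1.2670697  -0.072345  ]
follower 41 [652.4 656.7 663.9]
lid 109 [627.9 -42.4  80.3] [654.3  16.4 102.8]
slope [-1.23000e-01 -1.40000e-02  1.74086e+02]
```

The tin is tipping forward slightly: floor friction is high and the effective contact point is too high. The better option is to back off so it settles, then regrip centred and push with it hovering a hair above the floor.

Call:
arm_command([
  {"dx": -0.001, "dy": -0.0001, "dz": 0, "yaw": 0},
  {"dx": -0.001, "dy": -0.0001, "dz": 0, "yaw": 0},
  {"dx": -0.001, "dy": -0.0001, "dz": 0, "yaw": 0},
  {"dx": -0.001, "dy": -0.0001, "dz": 0, "yaw": 0},
  {"dx": -0.001, "dy": -0.0001, "dz": 0, "yaw": 0},
  {"dx": -0.001, "dy": -0.0001, "dz": 0, "yaw": 0},
  {"dx": -0.002, "dy": -0.0002, "dz": 0, "yaw": 0},
  {"dx": -0.005, "dy": -0.0006, "dz": 0, "yaw": 0},
  {"dx": -0.01, "dy": -0.0012, "dz": 0, "yaw": 0},
  {"dx": -0.02, "dy": -0.0024, "dz": 0, "yaw": 0},
  {"dx": -0.015, "dy": -0.0018, "dz": 0.01, "yaw": 0},
  {"dx": 0, "dy": 0, "dz": 0.03, "yaw": 0},
  {"dx": 0, "dy": 0, "dz": 0.035, "yaw": 0},
  {"dx": 0, "dy": 0, "dz": 0.025, "yaw": 0},
  {"dx": 0, "dy": 0, "dz": 0, "yaw": 0},
])

```text
t: 36.0
eef_pos: [529.5, -29.4, 153.3]
tcp_rot: [-3.14, 0.005, -3.024]
ft_force: [-0.1, -0.4, -0.6]
opening: 0.003
grip_force: 0.0
```

```bash
cat > stand.py <<'E'
from cell import *
from h import *
s=state(); print(s["t"],s["eef_pos"],s["ft_force"])
c=read_camera("side"); P=cloud(c)
b=mask(c,"blue",30)&(P[...,2]>88)&(P[...,2]<102)&(abs(P[...,1]+18)<50)&(P[...,0]>560)&(P[...,0]<690)
v,u=np.nonzero(b); Q=P[b]; print("lid",len(u),rect(Q),np.median(Q,0).round(1)); 
if len(Q)>10: print("slope",np.linalg.lstsq(np.c_[Q[:,:2],np.ones(len(Q))],Q[:,2],rcond=None)[0].round(3))
xm=Q[:,0].min(); g=(abs(P[...,0]-xm-20)<40)&(abs(P[...,1]+18)<35)
print("rear corner x by z",[(lo+5,np.percentile(P[g&(P[...,2]>=lo)&(P[...,2]<lo+10)][:,0],[2,10]).mean().round(1)) for lo in range(30,92,15)])
o=mask(c,"orange",40)&(abs(P[...,0]-680)<60)&(abs(P[...,1]+15)<45)&(P[...,2]>10)&(P[...,2]<70); print("follower",o.sum(),np.percentile(P[o][:,0],[5,50,95]).round(1) if o.sum() else "")
E
python3 stand.py
```

```text
36.0 [529.50021312 -29.3667703  153.2601977 ] [-0.08083787 -0.38070517 -0.59014202]
lid 299 (array([624.7, -15.4]), array([57.4, 64.2]), 8.95) [624.3 -13.6  94.4]
slope [-4.000e-03 -4.000e-03  9.703e+01]
rear corner x by z [(35, np.float64(596.1)), (50, np.float64(595.7)), (65, np.float64(596.3)), (80, np.float64(596.6)), (95, np.float64(599.3))]
follower 39 [651.6 657.2 663. ]
```

Tin upright at about (626,-18), follower at start. Open, go over, and descend.

Call:
arm_command([
  {"dx": 0.005, "dy": 0.0005, "dz": 0, "yaw": 0},
  {"dx": 0.01, "dy": 0.0012, "dz": 0, "yaw": 0},
  {"dx": 0.012, "dy": 0.0014, "dz": 0, "yaw": 0},
  {"dx": 0.015, "dy": 0.0018, "dz": 0, "yaw": 0},
  {"dx": 0.015, "dy": 0.0018, "dz": 0, "yaw": 0},
  {"dx": 0.015, "dy": 0.0018, "dz": 0, "yaw": 0},
  {"dx": 0.015, "dy": 0.0018, "dz": 0, "yaw": 0},
  {"dx": 0.0095, "dy": 0.0008, "dz": 0, "yaw": 0},
  {"dx": 0, "dy": 0, "dz": 0, "yaw": 0},
  {"dx": 0, "dy": 0, "dz": 0, "yaw": 0},
], gripper=0.095)

```text
t: 37.05
eef_pos: [625.2, -18.0, 149.6]
tcp_rot: [3.141, -0.001, -3.024]
ft_force: [-0.1, -0.1, 0.7]
opening: 0.788
grip_force: 0.0
```

Call:
arm_command([
  {"dx": 0, "dy": 0, "dz": -0.02, "yaw": 0},
  {"dx": 0, "dy": 0, "dz": -0.03, "yaw": 0},
  {"dx": 0, "dy": 0, "dz": -0.03, "yaw": 0},
  {"dx": 0, "dy": 0, "dz": -0.01, "yaw": 0},
  {"dx": 0, "dy": 0, "dz": -0.003, "yaw": 0},
  {"dx": 0, "dy": 0, "dz": 0, "yaw": 0},
])

```text
t: 37.65
eef_pos: [625.7, -18.1, 57.9]
tcp_rot: [-3.142, 0.0, -3.024]
ft_force: [-0.4, -0.1, 0.8]
opening: 1.0
grip_force: 0.0
```

Call:
arm_command([
  {"dx": 0, "dy": 0, "dz": -0.0025, "yaw": 0},
  {"dx": 0, "dy": 0, "dz": 0, "yaw": 0},
])

```text
t: 37.85
eef_pos: [625.9, -18.1, 55.6]
tcp_rot: [-3.141, 0.001, -3.024]
ft_force: [0.6, 0.5, -0.0]
opening: 0.995
grip_force: 0.0
```

Call:
arm_command([
  {"dx": 0, "dy": 0, "dz": 0, "yaw": 0},
  {"dx": 0, "dy": 0, "dz": 0, "yaw": 0},
  {"dx": 0, "dy": 0, "dz": 0, "yaw": 0},
  {"dx": 0, "dy": 0, "dz": 0, "yaw": 0},
  {"dx": 0, "dy": 0, "dz": 0, "yaw": 0},
  {"dx": 0, "dy": 0, "dz": 0, "yaw": 0},
  {"dx": 0, "dy": 0, "dz": 0, "yaw": 0},
  {"dx": 0, "dy": 0, "dz": 0.0005, "yaw": 0},
  {"dx": 0, "dy": 0, "dz": 0.0005, "yaw": 0},
  {"dx": 0, "dy": 0, "dz": 0, "yaw": 0},
  {"dx": 0, "dy": 0, "dz": 0, "yaw": 0},
], gripper=0.04)

```text
t: 38.95
eef_pos: [625.3, -18.0, 55.4]
tcp_rot: [3.141, -0.001, -3.024]
ft_force: [-0.5, -0.7, -6.0]
opening: 0.592
grip_force: 30.0
```

Hanging free at grip height 50 mm. Now push.

Call:
arm_command([
  {"dx": 0, "dy": 0, "dz": 0.0004, "yaw": 0},
  {"dx": 0.001, "dy": 0.0001, "dz": 0, "yaw": 0},
  {"dx": 0.001, "dy": 0.0001, "dz": 0, "yaw": 0},
  {"dx": 0.001, "dy": 0.0001, "dz": 0, "yaw": 0},
  {"dx": 0.001, "dy": 0.0002, "dz": 0, "yaw": 0},
  {"dx": 0.001, "dy": 0.0001, "dz": 0, "yaw": 0},
])

```text
t: 39.55
eef_pos: [629.5, -17.5, 56.1]
tcp_rot: [3.141, -0.003, -3.024]
ft_force: [-6.9, -2.7, -2.4]
opening: 0.589
grip_force: 30.0
```

Call:
arm_command([
  {"dx": 0.001, "dy": 0.0001, "dz": 0, "yaw": 0},
  {"dx": 0.001, "dy": 0.0001, "dz": 0, "yaw": 0},
  {"dx": 0.001, "dy": 0.0001, "dz": 0, "yaw": 0},
  {"dx": 0.001, "dy": 0.0002, "dz": 0, "yaw": 0},
  {"dx": 0.001, "dy": 0.0001, "dz": 0, "yaw": 0},
])

```text
t: 40.05
eef_pos: [634.5, -16.9, 56.1]
tcp_rot: [3.141, -0.003, -3.024]
ft_force: [-6.4, -1.0, -2.2]
opening: 0.589
grip_force: 30.0
```

```bash
python3 fol.py
```

```text
40.05 [634.49862513 -16.90461029  56.06760272] [-6.37449907 -0.96631906 -2.16808945] [ 3.14119303e+00 -2.65697634e-03 -3.02383221e+00] [-0.13046795  0.95432028  0.07764811]
follower 20 [660.2 664.9 668.6]
lid 64 [603.1 -43.6  77.2] [663.4  13.  102.3]
slope [ 8.0000e-03 -6.4000e-02  8.9088e+01]
```

Follower is moving cleanly at about 6.4 N with the tin upright. Continue.

Call:
arm_command([
  {"dx": 0.001, "dy": 0.0001, "dz": 0, "yaw": 0},
  {"dx": 0.001, "dy": 0.0001, "dz": 0, "yaw": 0},
  {"dx": 0.001, "dy": 0.0001, "dz": 0, "yaw": 0},
  {"dx": 0.001, "dy": 0.0002, "dz": 0, "yaw": 0},
  {"dx": 0.001, "dy": 0.0001, "dz": 0, "yaw": 0},
  {"dx": 0.001, "dy": 0.0001, "dz": 0, "yaw": 0},
  {"dx": 0.001, "dy": 0.0001, "dz": 0, "yaw": 0},
  {"dx": 0.001, "dy": 0.0001, "dz": 0, "yaw": 0},
  {"dx": 0.001, "dy": 0.0002, "dz": 0, "yaw": 0},
  {"dx": 0.001, "dy": 0.0001, "dz": 0, "yaw": 0},
])

```text
t: 41.1
eef_pos: [644.5, -15.7, 56.1]
tcp_rot: [3.141, -0.003, -3.024]
ft_force: [-6.7, -1.0, -2.5]
opening: 0.592
grip_force: 30.0
```

```bash
python3 fol.py
```

```text
41.1 [644.4955666  -15.70148796  56.0661842 ] [-6.72469936 -1.0130016  -2.45392426] [ 3.14117098e+00 -2.67786432e-03 -3.02384423e+00] [-0.12701928  1.02220213  0.19436184]
follower 22 [670.4 673.5 678.1]
lid 66 [605.4 -43.6  81.6] [674.5  23.9 122.8]
slope [6.0000e-03 1.1700e-01 9.5615e+01]
```

Call:
arm_command([
  {"dx": 0.0006, "dy": 0.0001, "dz": 0, "yaw": 0},
  {"dx": 0.0006, "dy": 0.0001, "dz": 0, "yaw": 0},
  {"dx": 0.0006, "dy": 0, "dz": 0, "yaw": 0},
  {"dx": 0.0006, "dy": 0.0001, "dz": 0, "yaw": 0},
  {"dx": 0.0006, "dy": 0.0001, "dz": 0, "yaw": 0},
])

```text
t: 41.65
eef_pos: [647.5, -15.3, 56.1]
tcp_rot: [3.141, -0.003, -3.024]
ft_force: [-5.8, -2.2, -2.3]
opening: 0.586
grip_force: 30.0
```

Call:
arm_command([
  {"dx": 0.0005, "dy": 0.0001, "dz": 0, "yaw": 0},
  {"dx": 0.0005, "dy": 0, "dz": 0, "yaw": 0},
  {"dx": 0.0005, "dy": 0.0001, "dz": 0, "yaw": 0},
])

```text
t: 41.95
eef_pos: [648.8, -15.1, 56.1]
tcp_rot: [3.141, -0.003, -3.024]
ft_force: [-8.8, -2.2, -0.4]
opening: 0.588
grip_force: 30.0
```

Call:
arm_command([
  {"dx": 0.0005, "dy": 0.0001, "dz": 0, "yaw": 0},
  {"dx": 0.0005, "dy": 0.0001, "dz": 0, "yaw": 0},
])

```text
t: 42.15
eef_pos: [648.9, -15.1, 55.9]
tcp_rot: [3.141, -0.005, -3.024]
ft_force: [-12.4, -4.0, 2.2]
opening: 0.587
grip_force: 30.0
```

The stop is felt at TCP x≈648.9. A bit more, then hold.

Call:
arm_command([
  {"dx": 0.0003, "dy": 0, "dz": 0.0001, "yaw": 0},
  {"dx": 0, "dy": 0, "dz": 0, "yaw": 0},
  {"dx": 0, "dy": 0, "dz": 0, "yaw": 0},
])

```text
t: 42.45
eef_pos: [648.9, -15.0, 55.9]
tcp_rot: [3.141, -0.006, -3.024]
ft_force: [-13.0, -2.0, -0.2]
opening: 0.588
grip_force: 30.0
```

Call:
arm_command([
  {"dx": 0, "dy": 0, "dz": 0, "yaw": 0},
  {"dx": 0, "dy": 0, "dz": 0, "yaw": 0},
])

```text
t: 42.65
eef_pos: [648.9, -15.1, 55.9]
tcp_rot: [3.141, -0.006, -3.024]
ft_force: [-12.0, -2.0, 0.6]
opening: 0.594
grip_force: 30.0
```

```bash
python3 fol.py
```

```text
42.65 [648.90698897 -15.05812278  55.88305546] [-12.01640819  -2.01927161   0.58970262] [ 3.14081549 -0.00598973 -3.02362846] [-0.44660941  2.08735494  0.15150801]
follower 22 [672.7 677.3 682.8]
lid 66 [610.  -42.7  80.8] [678.1  26.1 122.7]
slope [2.0000e-02 1.3500e-01 8.7005e+01]
```

Holding at 12 N. Since floor friction may take a share, I'll go slightly firmer for a moment, then relax.

Call:
arm_command([
  {"dx": 0.0003, "dy": 0, "dz": 0.0001, "yaw": 0},
  {"dx": 0.0002, "dy": 0, "dz": 0, "yaw": 0},
  {"dx": 0, "dy": 0, "dz": 0, "yaw": 0},
  {"dx": 0, "dy": 0, "dz": 0, "yaw": 0},
])

```text
t: 43.1
eef_pos: [649.0, -15.0, 55.9]
tcp_rot: [3.141, -0.007, -3.024]
ft_force: [-15.4, -4.4, 0.4]
opening: 0.589
grip_force: 30.0
```

Call:
arm_command([
  {"dx": 0, "dy": 0, "dz": 0, "yaw": 0},
  {"dx": 0, "dy": 0, "dz": 0, "yaw": 0},
  {"dx": 0, "dy": 0, "dz": 0, "yaw": 0},
])

```text
t: 43.4
eef_pos: [648.9, -15.1, 55.9]
tcp_rot: [3.141, -0.007, -3.024]
ft_force: [-14.2, -3.0, 1.6]
opening: 0.589
grip_force: 30.0
```

Held at about 15 N. Relax the push and check load before releasing.

Call:
arm_command([
  {"dx": -0.0005, "dy": -0.0001, "dz": 0, "yaw": 0},
  {"dx": -0.0005, "dy": 0, "dz": 0, "yaw": 0},
  {"dx": -0.0004, "dy": 0, "dz": 0, "yaw": 0},
  {"dx": 0, "dy": 0, "dz": 0, "yaw": 0},
  {"dx": 0, "dy": 0, "dz": 0, "yaw": 0},
])

```text
t: 43.9
eef_pos: [648.8, -15.1, 55.9]
tcp_rot: [3.141, -0.004, -3.024]
ft_force: [-7.9, -2.1, -3.8]
opening: 0.588
grip_force: 30.0
```

Call:
arm_command([
  {"dx": 0, "dy": 0, "dz": -0.0003, "yaw": 0},
  {"dx": 0, "dy": 0, "dz": 0, "yaw": 0},
])

```text
t: 44.1
eef_pos: [648.8, -15.0, 55.8]
tcp_rot: [3.141, -0.004, -3.024]
ft_force: [-8.4, -1.7, -1.8]
opening: 0.593
grip_force: 30.0
```

Call:
arm_command([
  {"dx": -0.0004, "dy": -0.0001, "dz": 0, "yaw": 0},
  {"dx": -0.0004, "dy": 0, "dz": 0, "yaw": 0},
  {"dx": 0, "dy": 0, "dz": 0, "yaw": 0},
  {"dx": 0, "dy": 0, "dz": 0, "yaw": 0},
])

```text
t: 44.5
eef_pos: [648.7, -15.0, 55.7]
tcp_rot: [3.141, -0.002, -3.024]
ft_force: [-5.4, -0.7, -3.5]
opening: 0.588
grip_force: 30.0
```

Call:
arm_command([
  {"dx": 0, "dy": 0, "dz": -0.0002, "yaw": 0},
  {"dx": 0, "dy": 0, "dz": 0, "yaw": 0},
])

```text
t: 44.7
eef_pos: [648.8, -15.1, 55.7]
tcp_rot: [3.141, -0.002, -3.024]
ft_force: [-7.1, -1.5, -2.9]
opening: 0.588
grip_force: 30.0
```

Load is low. Release, rise and check.

Call:
arm_command([
  {"dx": 0, "dy": 0, "dz": 0, "yaw": 0},
  {"dx": 0, "dy": 0, "dz": 0, "yaw": 0},
  {"dx": 0, "dy": 0, "dz": 0, "yaw": 0},
  {"dx": 0, "dy": 0, "dz": 0, "yaw": 0},
  {"dx": 0, "dy": 0, "dz": 0, "yaw": 0},
  {"dx": 0, "dy": 0, "dz": 0, "yaw": 0},
  {"dx": 0, "dy": 0, "dz": 0, "yaw": 0},
  {"dx": 0, "dy": 0, "dz": 0.01, "yaw": 0},
  {"dx": 0, "dy": 0, "dz": 0.025, "yaw": 0},
  {"dx": 0, "dy": 0, "dz": 0.035, "yaw": 0},
  {"dx": 0, "dy": 0, "dz": 0.035, "yaw": 0},
  {"dx": -0.02, "dy": 0, "dz": 0.03, "yaw": 0},
  {"dx": -0.04, "dy": 0, "dz": 0.01, "yaw": 0},
  {"dx": -0.045, "dy": 0, "dz": 0, "yaw": 0},
  {"dx": -0.045, "dy": 0, "dz": 0, "yaw": 0},
  {"dx": -0.04, "dy": 0, "dz": 0, "yaw": 0},
  {"dx": -0.02, "dy": 0, "dz": 0, "yaw": 0},
  {"dx": 0, "dy": 0, "dz": 0, "yaw": 0},
], gripper=0.095)

```text
t: 46.5
eef_pos: [437.7, -14.9, 201.9]
tcp_rot: [-3.142, 0.0, -3.024]
ft_force: [0.4, 0.1, -0.1]
opening: 0.998
grip_force: 0.0
```

```bash
python3 stand.py
python3 - <<'E'
from cell import *
from h import *
c=read_camera("top"); P=cloud(c)
O=np.array([608,-20.4]); a=np.radians(6.75)
for n,m in(("blue",mask(c,"blue",30)&(abs(P[...,1]+16)<45)&(P[...,0]>570)&(P[...,0]<690)&(P[...,2]>84)&(P[...,2]<105)),("green",mask(c,"green",40)&(P[...,2]>80)&(P[...,2]<100))):
    v,u=np.nonzero(m)
    if len(u)<10: print(n,len(u)); continue
    r=rect(onplane(c,np.c_[u,v],95 if n=="blue" else 90)); d=r[0]-O; print(n,len(u),r,np.median(P[m][:,2]).round(1),"bay xy",round(d[0]*np.cos(a)+d[1]*np.sin(a),1),round(-d[0]*np.sin(a)+d[1]*np.cos(a),1))
o=mask(c,"orange",40)&(abs(P[...,0]-680)<60)&(abs(P[...,1]+15)<45)&(P[...,2]>10)&(P[...,2]<70)
print("follower",o.sum(),P[o].min(0).round(1),P[o].max(0).round(1)); print(state()["t"])
E
```

```text
46.5 [437.66713699 -14.87444678 201.88135197] [ 0.42042487  0.07814256 -0.13427919]
lid 294 (array([647.1, -11. ]), array([58.2, 63.4]), 7.24) [646.7  -7.9  95. ]
slope [ 8.0000e-03 -7.0000e-03  8.9465e+01]
rear corner x by z [(35, np.float64(606.7)), (50, np.float64(618.0)), (65, np.float64(618.2)), (80, np.float64(618.2)), (95, np.float64(621.1))]
follower 37 [671.7 678.3 684.3]
blue 745 (array([646.4, -14.4]), array([57.3, 56.5]), 6.77) 94.5 bay xy 38.8 1.4
green 710 (array([ 501.6, -225.9]), array([52.5, 55. ]), 21.64) 89.7 bay xy -129.8 -191.6Traceback (most recent call last):
  File "<stdin>", line 10, in <module>
    return umr_minimum(a, axis, None, out, keepdims, initial, where)
ValueError: zero-size array to reduction operation minimum which has no identity
```

All checks fit: blue tin upright on the centre line about 39 mm past the mouth, follower about 22 mm further in and against its stop, green tin standing clear.

```bash
python3 -c "
from cell import *
print(job_done())"
```

```text
the job is handed in; nothing more can be done
None
```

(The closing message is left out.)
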